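# Clean and load the hinge drilling jig

### The arm

A 6-joint arm with a two-finger parallel gripper is mounted at the origin on the work surface. World frame = base frame: x ahead of the robot, y to its left, z up, the work surface at z = 0. Lengths are in mm, angles in rad, forces in N, time in s.
With the tool pointing down it reaches from about 250 to 775 mm from the base axis. Payload 4 kg.
Tool frame: the origin (TCP) lies midway between the tips of the shut fingers; the grasp point (between the pads) lies robot.grip_depth behind it (robot.grip_depth is the distance from the TCP to the grasp point, in mm); z points along the fingers, y is the line along which they close (so a half turn about z gives the same grasp; the last joint's range is limited). The gripper opens to 94 mm and grips with 3 to 60 N. Pads are 16 mm wide; open, the fingers measure 119 mm over their backs; the gripper's body (75 mm by 177 mm) begins 78 mm behind the grasp point.
Start: joints at [1.174, 0.087, 1.371, -0, 1.684, -0.103], TCP at [159.285, 526.449, 205.506] pointing down, gripper open.
Joint ranges: [-3.1, 3.1], [-0.76, 2.03], [0.27, 2.55], [-1.08, 4.22], [0.17, 2.65], [-2.57, 2.57]. Speed limits (rad/s): [2.79, 2.79, 3.14, 3.14, 3.14, 3.14].

### API

Orientations are given as [roll, pitch, yaw] about the fixed x, y, z axes, in that order (R = Rz(yaw) Ry(pitch) Rx(roll)).
In Python, from workcell import robot gives the robot as it stands.
- The arm moves only by the tool carry_out, never from a script. Its argument "moves" is a list of rows, each an object with "grip": the closure, from 0 (fully open) to 1 (shut); "offset": the shift along the tool's x, y, z each as a share of 50 mm, from -1 to 1, a list of three; "turn": the turn, a rotation vector about the tool's x, y, z each as a share of 2 pi rad, from -1 to 1, a list of three. A call has 1 to 5 rows; each row shifts and turns the commanded pose from where the row before left it, along the tool's axes as they then stand; what a row does not reach is not made up. A row lasts 1/10 s, in which the tool goes at most 50 mm and 8.59 degrees, less where a joint would pass 70% of its speed; a pose out of reach is approached as far as the arm can. A call with a number of a shift or a turn outside -1 to 1 is refused whole. A call with a gripper value outside its range is refused whole. The fingers move at their own pace and stop on an object; the grip force is fixed at half the most. Time passes only in rows, so rows that do not move let the fingers close. It gives the time, the measured TCP pose, the force, the opening and the grip force at its end, in the units of the state.
- robot.sense(): the state, without advancing time (a new reading comes with each control period).
- robot.capture(name): name is "scene" or "top" or "wrist"; returns the picture (480x640x3 uint8, red, green, blue); there is no depth.
- robot.camera_info(name): a dict with "mtx" (3x3 intrinsics, pixels), "k1" (the pictures are not rectified: a ray, as slopes to the right and down, at radius r is drawn at 1 + k1 r^2 times it, then the intrinsics apply), "extrinsics" (4x4, takes a point from camera to world coordinates). Camera axes: x right, y down, z forward; pixel columns grow to the right and rows downward; lengths in mm; the calibration is good to about 2 mm. A picture is of the moment at which its call begins: read the wrist's pose just before it. camera_info takes no time and is no camera call; for the wrist camera it gives the pose at the moment of the call.
- robot.sign_off(): hands the job in; it is judged then, once.
Trained networks look in the newest picture that a camera, given by its name, has taken for a name from the list of things; names that differ only in an ending like _2 or _b are one class to them, and where a whole thing is asked for, a point or a joint stands for the part that bears it (a point fixed in the world has none). Each returns a list of dicts, best first, with "confidence" (0 to 1); they miss things now and then, are a little off and sometimes report something else, mostly with a low value. They report only what shows in the picture. A call takes as long as a camera call.
- robot.search_frame(camera, thing): "rect" ([left, top, right, bottom] in pixels, round what is visible of it).
- robot.outline_of(camera, thing): "region" (480x640 bool, what is visible of it) and "rect" ([left, top, right, bottom] in pixels, round what is visible of it).
- robot.spot_point(camera, thing): "uv" ([column, row] in pixels: a listed point, or the origin of a listed thing).
The state is a dict: "t": time; "joints": joint angles; "dq": joint speeds; "joint_efforts": joint torques, N m; "position": TCP position; "ee_rot": TCP orientation; "ft_force": force on the tool from outside, world axes, zero at the start; "wrist_torque": the same for the moment, N m; "gripper_width": finger opening in mm; "gripper_force": force on a finger pad.
Only numpy, scipy, OpenCV 4.12 (cv2) and the standard library are available. Lean on these libraries where they do the work, as an engineer would, in place of code of your own. Each camera call takes 0.05 s, during which the arm holds its last target. There are 200 camera calls.

### The job

Make the hinge drilling jig ready: first use the black cleaning block, not the gripper's fingers, to wipe every loose chip off the jig's plate into its white catch trough, and put the block back on its mat. Then load all the tortoiseshell temple blanks onto the clean plate, lying flat lengthwise side by side and pushed square and flush into the fence corner (the first against the side fence, each next one against its neighbour, all with an end against the end fence), and press the blue drill guide down into the recess in the jig's head until it is flush. Leave the jar, pin vise and screwdriver alone.

Things in the scene. Friction and masses are not known exactly. Their poses are not given: they have to be found in the camera images.
- jig: Jig, fixed: aluminium plate, top 30 mm above the bench, dark steel fences to 45 mm. Origin on the bench under the plate; x points from near lip to head, y to the side fence, z up. In mm: plate x -95 to 95, y -100 to 90; head (with the recess) x 95 to 165, y -100 to 90; near lip 6 mm thick outside x = -95, rising 6 mm above the plate.
- corner (a point): Fence corner at plate level, jig (95, 90, 30) mm; axes as the jig. Side fence: inner face at jig y = 90, 20 mm thick, from x -101 to 165. End fence: inner face at jig x = 95, the front of the 70 mm deep head. Both stand 15 mm above the plate.
- trough (a point): Centre of the white catch trough's floor, jig (32, -127.5, 4) mm; axes as the jig. The plate's -y edge (y = -100) is open and drops into it. Inside: y -155 to -100, x -95 to 159, floor 4 mm above the bench, walls 6 mm thick and to 34 mm. Chips are cleared when they lie down in it.
- recess (a point): Centre of the mouth of the recess in the head's top, at jig (130, 0, 45) mm; axes as the jig. The recess is 44 mm along jig x by 74 mm along jig y, straight-walled, 24 mm deep when its pad is down.
- pad (a joint): Orange spring-less pad that is the floor of the recess: 0 = up, its top 12 mm below the mouth, so that the drill guide set on it stands 12 mm proud; 0.012 = fully down, guide flush. Friction holds it where it is; it takes about 6 N to push down and stays down.
- wiper: Black plastic lens cleaning block with a grey felt foot, 150 x 40 x 50 mm (x, y, z), 0.22 kg. Origin at the centre of its underside. Standing on its mat at the start.
- wiper_mid (a point): Centre of the cleaning block, 25 mm above its underside.
- mat: Pale green rest mat for the block, 180 x 64 x 3 mm, fixed; origin at the centre of its underside, x along its length.
- guide: Drill guide: blue anodized aluminium block with two brass bushes, 40 x 70 x 24 mm (x, y, z), 0.17 kg, about 2 mm clearance a side in the recess; origin at the centre of its underside. Its 70 mm length goes along jig y; either way round or up.
- guide_mid (a point): Centre of the drill guide, 12 mm above its underside.
- jar: Squat amber glass parts jar, 68 mm across, 62 mm high; leave alone.
- vise: Chrome pin vise, 100 mm long, lying; leave alone.
- driver: Screwdriver with blue handle, about 145 mm long, lying; leave alone.
- blank1: Tortoiseshell (mottled brown) acetate temple blank, 140 x 30 x 14 mm (x, y, z), 76 g, origin at the centre of its underside; lying on the bench at the start. All blanks are alike; two or three are present, in any order on the jig, either way round or up.
- blank2: Tortoiseshell (mottled brown) acetate temple blank, 140 x 30 x 14 mm (x, y, z), 76 g, origin at the centre of its underside; lying on the bench at the start. All blanks are alike; two or three are present, in any order on the jig, either way round or up.
- blank3: Tortoiseshell (mottled brown) acetate temple blank, 140 x 30 x 14 mm (x, y, z), 76 g, origin at the centre of its underside; lying on the bench at the start. All blanks are alike; two or three are present, in any order on the jig, either way round or up.
- chip1: Red or orange acetate offcut chip, 20 to 30 mm square, 8 mm thick, 10 g, origin at the centre of its underside; loose on the plate. Two to four are present.
- chip2: Red or orange acetate offcut chip, 20 to 30 mm square, 8 mm thick, 10 g, origin at the centre of its underside; loose on the plate. Two to four are present.
- chip3: Red or orange acetate offcut chip, 20 to 30 mm square, 8 mm thick, 10 g, origin at the centre of its underside; loose on the plate. Two to four are present.
- chip4: Red or orange acetate offcut chip, 20 to 30 mm square, 8 mm thick, 10 g, origin at the centre of its underside; loose on the plate. Two to four are present.

How it is judged:
By the outcome, as a careful person would: the job done as asked, in the order asked, and still so for the second after the job is handed in, with the robot touching nothing.
Of blank1, blank2, blank3 only 2 to 3 are there at a start; the rules pass over those that are not, and their reading is None.
Of chip1, chip2, chip3, chip4 only 2 to 4 are there at a start; the rules pass over those that are not, and their reading is None.
At some moment in a run one of blank1, blank2, blank3 may be knocked a few centimetres aside while the robot is not near it.
Once in a run the grip may slacken for a moment while it holds something.
It also fails if it takes over 210 s, if anything falls off the work surface, if the arm or the gripper's body presses on something with over 40 N, if the wrist force passes 120 N, or if a joint passes its speed limit or range.

## Working session

There is one attempt and no reset: what is moved stays moved. The work goes in short steps, Python scripts to look and compute and a tool call to move; the robot and the scene stay as the last step left them, time stands still between calls to the robot, and variables do not carry over. Pictures are saved under pics/ and viewed, at most 14 in all, crops included, and the job is handed in when it is done.

Besides the shell and the picture viewer there is one more tool, called after "Call:" as name(argument=value, ...) on one line, values as JSON. carry_out: Moves the arm, as the interface text tells. Its arguments: {"type":"object","properties":{"moves":{"type":"array","items":{"type":"object","properties":{"grip":{"type":"number"},"offset":{"type":"array","items":{"type":"number","minimum":-1,"maximum":1}},"turn":{"type":"array","items":{"type":"number","minimum":-1,"maximum":1}}}}}},"required":["moves"]}

```bash
mkdir -p pics; ls; cat > h.py <<'E'
import numpy as np, cv2
from scipy.spatial.transform import Rotation as R
from workcell import robot
def ray(cam,uv,z,info=None):
    i=info or robot.camera_info(cam); K=np.array(i["mtx"]);E=np.array(i["extrinsics"])
    d=np.array([(uv[0]-K[0,2])/K[0,0],(uv[1]-K[1,2])/K[1,1]])
    u=d.copy()
    for _ in range(20): u=d/(1+i["k1"]*(u@u))
    v=E[:3,:3]@np.array([u[0],u[1],1]); o=E[:3,3]
    return (o+v*(z-o[2])/v[2])[:2]
def proj(cam,p,info=None):
    i=info or robot.camera_info(cam); K=np.array(i["mtx"]);E=np.array(i["extrinsics"])
    c=E[:3,:3].T@(np.array(p,float)-E[:3,3]); u=c[:2]/c[2]; u=u*(1+i["k1"]*(u@u))
    return np.array([K[0,0]*u[0]+K[0,2],K[1,1]*u[1]+K[1,2]])
def snap(cam,name):
    im=robot.capture(cam); cv2.imwrite(f"pics/{name}.png",im[:,:,::-1]); return im
def rect(cam,region,z,info=None):
    "min-area rect of outline in world plane z: centre, size, angle(long axis)"
    c=max(cv2.findContours(region.astype(np.uint8),0,1)[0],key=cv2.contourArea)[:,0]
    w=np.array([ray(cam,p,z,info) for p in c],np.float32)
    (x,y),(a,b),t=cv2.minAreaRect(w)
    if a<b: a,b,t=b,a,t+90
    return np.round([x,y,a,b,(t+90)%180-90],1)
E
cat > s.py <<'E'
from h import *
im=snap("top","top1"); snap("scene","scene1")
s=robot.sense(); print(s, robot.grip_depth)
for n in ["jig","wiper","mat","guide","blank1","chip1","jar","vise","driver"]:
    for o in robot.outline_of("top",n)[:5]:
        if o["confidence"]>.3: print(n,round(o["confidence"],2),np.round(o["rect"]),rect("top",o["region"],{"jig":45,"wiper":50,"mat":3,"guide":24,"blank1":14,"chip1":38,"jar":62}.get(n,10)))
for n in ["corner","trough","recess","wiper_mid","guide_mid"]:
    for o in robot.spot_point("top",n)[:2]: print(n,round(o["confidence"],2),np.round(o["uv"]),ray("top",o["uv"],{"corner":30,"trough":4,"recess":45,"wiper_mid":25,"guide_mid":12}[n]))
i=robot.camera_info("top"); print(i)
E
python3 s.py
```

```text
pics
{'t': 0.1, 'joints': array([ 1.17387011e+00,  8.78675195e-02,  1.37207008e+00, -1.87844166e-05,
        1.68363462e+00, -1.03096384e-01]), 'dq': array([-0.00070575, -0.00185972, -0.00378142,  0.00115305,  0.00160284,
        0.00090748]), 'joint_efforts': array([ 2.75526581e-03, -3.41252983e+01, -3.03301370e+01,  7.21419649e-02,
        3.04620923e-02, -1.02639174e-04]), 'position': array([159.10640344, 525.96381413, 204.44542596]), 'ee_rot': array([-3.13962167e+00, -1.85155124e-04,  2.84776054e+00]), 'ft_force': array([-0.48457813,  0.09576334, -0.7624032 ]), 'wrist_torque': array([ 0.0198762 , -0.03754529, -0.02495195]), 'gripper_force': 0.0, 'gripper_width': 93.82795082929498} 18.8
jig 0.73 [260. 207. 386. 327.] [537.3  -2.9 271.7 269.3  88.6]
wiper 0.62 [263. 205. 385. 325.] [536.4  -3.2 269.7 268.5  88.6]
wiper 0.58 [410. 239. 443. 304.] [ 495.5 -242.8  156.1   50.9    1.7]
mat 0.67 [405. 236. 442. 312.] [ 503.6 -242.9  181.9   65.2    2.6]
guide 0.83 [454. 290. 489. 314.] [ 418.5 -340.9   76.1   41.3  -88.5]
blank1 0.87 [454. 207. 472. 265.] [ 581.5 -348.2  142.4   35.    
[... 731 characters left out ...]
30. 274.] [ 492.60592405 -255.53829652]
guide_mid 0.82 [470. 300.] [ 422.73365143 -345.75853033]
guide_mid 0.6 [405. 178.] [ 739.55725434 -229.54666932]
{'mtx': array([[539.15026507,   0.        , 325.93035408],
       [  0.        , 539.15026507, 239.39446128],
       [  0.        ,   0.        ,   1.        ]]), 'k1': -0.019980787599732715, 'extrinsics': array([[-8.95752410e-02, -9.70386174e-01,  2.24336689e-01,
         3.07953281e+02],
       [-9.95974341e-01,  8.65097534e-02, -2.34770919e-02,
         1.14887654e+01],
       [ 3.37453368e-03, -2.25536553e-01, -9.74228862e-01,
         1.28371214e+03],
       [ 0.00000000e+00,  0.00000000e+00,  0.00000000e+00,
         1.00000000e+00]])}
```

```bash
python3 -c "
import cv2
a=cv2.imread('pics/top1.png')[150:340,160:500]; cv2.imwrite('pics/t1c.png',cv2.resize(a,None,fx=2.3,fy=2.3,interpolation=2))"
```

```text
(no output)
```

View pics/t1c.png

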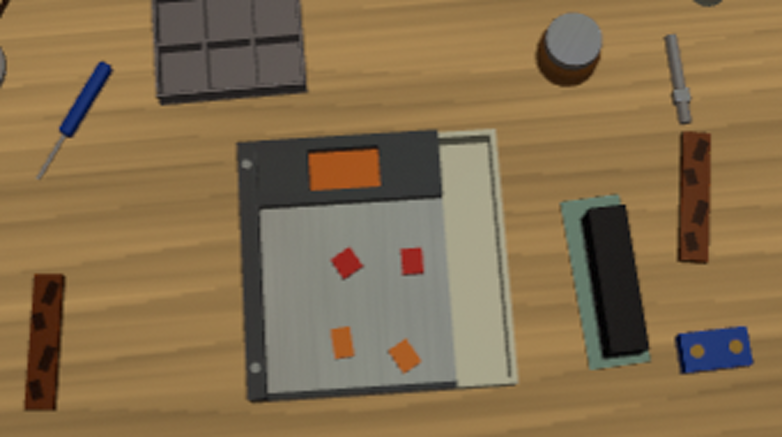

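View pics/scene1.png

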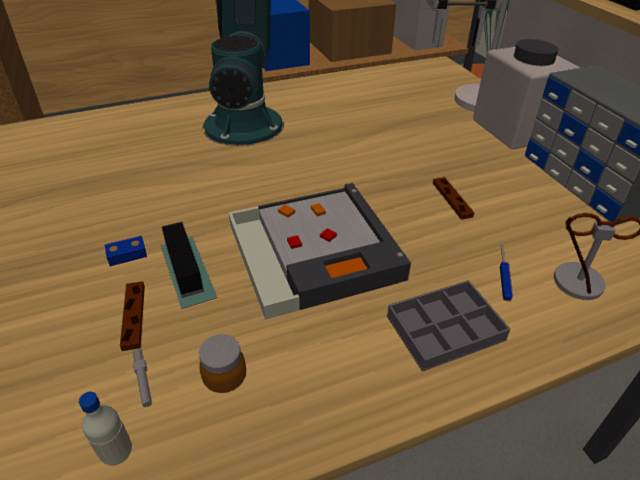

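Picture: jig at centre with four chips (two red, two orange, around px 304-340 × 255-311). There are two blanks (left 180,300; right 463,236), the block on its mat at right, and the guide at lower right (470,300). Next I square the tool and go look at the jig with the wrist camera.

Call:
carry_out(moves=[{"turn":[0,0,-0.0234],"offset":[0,0,-0.5]},{"turn":[0,0,-0.0234],"offset":[0,0,-0.5]},{"offset":[-0.4,-0.7,-0.2]},{"offset":[-0.4,-0.7,-0.2]},{"offset":[-0.4,-0.7,-0.2]}])

```text
$.moves[0]: bad value
```

Call:
carry_out(moves=[{"offset":[-0.4,-0.7,-0.2]},{"offset":[-0.4,-0.7,-0.2]},{"offset":[-0.4,-0.7,-0.2]},{"offset":[-0.4,-0.7,-0.2]},{"offset":[-0.4,-0.7,-0.2]}])

```text
$.moves[0]: bad value
```

Call:
carry_out(moves=[{"offset":[-0.4,-0.7,-0.2]},{"offset":[-0.4,-0.7,-0.1]},{"offset":[-0.4,-0.7,0]},{"offset":[-0.4,-0.7,0]},{"offset":[-0.4,-0.7,0]}])

```text
$.moves[0]: bad value
```

```bash
cat > m.py <<'E'
from h import *
import sys
s=robot.sense(); i=robot.camera_info("wrist"); snap("wrist",sys.argv[1])
print(np.round(s["position"],1),np.round(s["ee_rot"],3)); print(np.round(i["extrinsics"],3).tolist(),i["mtx"][0][0])
Z={"corner":30,"trough":4,"recess":45,"wiper_mid":25,"guide_mid":12,"chip1":30,"jig":0,"wiper":50,"mat":3,"guide":24,"blank1":14}
for n in sys.argv[2:]:
    k,n=n.split(":")
    for o in (robot.spot_point if k=="p" else robot.outline_of)("wrist",n)[:6]:
        if o["confidence"]>.3:
            print(n,round(o["confidence"],2),(np.round(o["uv"]),np.round(ray("wrist",o["uv"],Z[n],i),1)) if k=="p" else (np.round(o["rect"]),rect("wrist",o["region"],38 if n=="chip1" else Z[n],i)))
E
python3 m.py w1 p:corner p:recess p:trough p:chip1 o:chip1 p:jig
```

```text
[159.3 526.5 205.5] [3.141 0.    2.848]
[[0.289, 0.931, 0.221, 94.526], [0.957, -0.281, -0.067, 545.045], [-0.0, 0.231, -0.973, 384.067], [0.0, 0.0, 0.0, 1.0]] 400.1339195284986
```

View pics/w1.png

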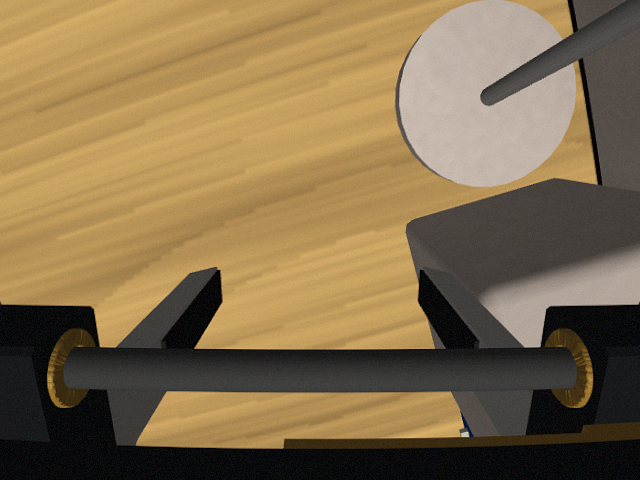

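The wrist view shows the open fingers in the lower half, and the upper half is clear. Every row needs all its keys, so I'm resending the moves.

Call:
carry_out(moves=[{"grip":0,"turn":[0,0,-0.0234],"offset":[0,0,-0.5]},{"grip":0,"turn":[0,0,-0.0234],"offset":[0,0,-0.5]},{"grip":0,"turn":[0,0,0],"offset":[-0.5,-0.6,-0.2]},{"grip":0,"turn":[0,0,0],"offset":[-0.5,-0.6,-0.2]},{"grip":0,"turn":[0,0,0],"offset":[-0.5,-0.6,-0.2]}])

```text
t: 1.65
position: [234.8, 435.6, 286.1]
ee_rot: [3.141, 0.0, -3.14]
ft_force: [0.1, 1.2, -0.8]
gripper_width: 94.0
gripper_force: 0.0
```

Call:
carry_out(moves=[{"grip":0,"turn":[0,0,0],"offset":[-0.5,-0.6,-0.2]},{"grip":0,"turn":[0,0,0],"offset":[-0.5,-0.6,-0.2]},{"grip":0,"turn":[0,0,0],"offset":[-0.5,-0.6,-0.2]},{"grip":0,"turn":[0,0,0],"offset":[-0.5,-0.6,-0.2]},{"grip":0,"turn":[0,0,0],"offset":[-0.5,-0.6,-0.2]}])

```text
t: 2.15
position: [360.1, 285.1, 336.1]
ee_rot: [3.141, 0.001, -3.141]
ft_force: [1.1, 0.3, -0.2]
gripper_width: 94.1
gripper_force: 0.0
```

Call:
carry_out(moves=[{"grip":0,"turn":[0,0,0],"offset":[-0.5,-0.6,-0.2]},{"grip":0,"turn":[0,0,0],"offset":[-0.5,-0.6,0]},{"grip":0,"turn":[0,0,0],"offset":[-0.5,-0.6,0]},{"grip":0,"turn":[0,0,0],"offset":[-0.5,-0.6,0]},{"grip":0,"turn":[0,0,0],"offset":[-0.5,-0.6,0]}])

```text
t: 2.65
position: [485.2, 135.1, 345.7]
ee_rot: [3.141, 0.001, -3.141]
ft_force: [-0.1, 0.9, 0.7]
gripper_width: 94.3
gripper_force: 0.0
```

Call:
carry_out(moves=[{"grip":0,"turn":[0,0,0],"offset":[-0.5,-0.6,0]},{"grip":0,"turn":[0,0,0],"offset":[-0.5,-0.6,0]},{"grip":0,"turn":[0,0,0],"offset":[-0.5,-0.6,0]},{"grip":0,"turn":[0,0,0],"offset":[-0.5,-0.6,0]},{"grip":0,"turn":[0,0,0],"offset":[0,0,0]}])

```text
t: 3.15
position: [586.4, 12.8, 342.9]
ee_rot: [-3.141, -0.003, 3.136]
ft_force: [1.2, -0.5, -0.7]
gripper_width: 94.0
gripper_force: 0.0
```

```bash
python3 m.py w2 p:corner p:recess p:trough p:chip1 o:chip1 p:jig
```

```text
[586.4  12.8 342.9] [-3.141e+00 -3.000e-03  3.136e+00]
[[0.004, 0.974, 0.228, 519.349], [1.0, -0.004, -0.002, 12.604], [-0.001, 0.228, -0.974, 521.606], [0.0, 0.0, 0.0, 1.0]] 400.1339195284986
corner 0.63 (array([398., 212.]), array([603.4, 108.7]))
recess 0.59 (array([326., 244.]), array([640.5,  18.7]))
trough 0.65 (array([221., 155.]), array([ 533.5, -113.7]))
trough 0.42 (array([ 64., 287.]), array([ 712.5, -348.9]))
chip1 0.89 (array([284.,  79.]), array([445.9, -28.8]))
chip1 0.84 (array([325., 160.]), array([539.5,  18.2]))
chip1 0.78 (array([273., 155.]), array([533.6, -44. ]))
chip1 0.64 (array([339.,  94.]), array([462.9,  35.4]))
chip1 0.9 (array([331.,  79., 346., 105.]), array([461.3,  33.6,  30.2,  20.3,   4. ]))
chip1 0.87 (array([264., 144., 287., 169.]), array([ 5.372e+02, -4.420e+01,  2.700e+01,  2.510e+01, -4.000e-01]))
chip1 0.57 (array([273.,  64., 297.,  91.]), array([442.5, -26.9,  28.3,  22.5,  26.8]))
jig 0.88 (array([328., 136.]), array([510.1,  23.1]))
```

View pics/w2.png

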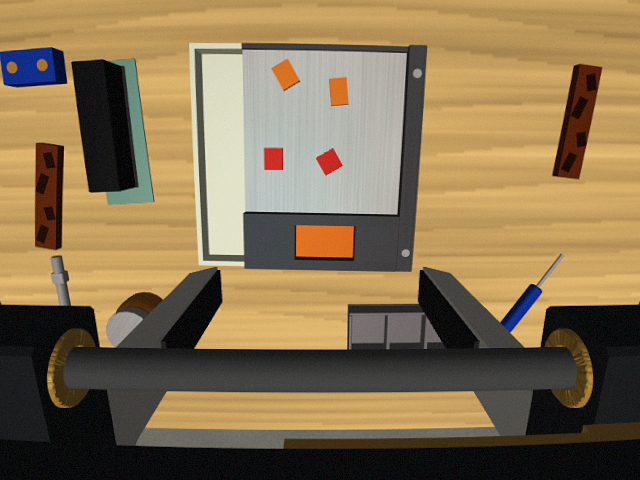

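The wrist view shows the whole jig. Plate corners are near (244,213), (398,215) and (408,52), the pad is at (325,242), chips are at (285,75), (339,92), (273,159) and (329,161), and the block is at (105,125). Next I fit the poses.

```bash
cat >> h.py <<'E'
from scipy.optimize import minimize, least_squares
def boxfit(cam,region,dims,z0,x0,info):
    c=max(cv2.findContours(region.astype(np.uint8),0,1)[0],key=cv2.contourArea)
    m=np.zeros((480*4,640*4),np.uint8); cv2.drawContours(m,[c*4+2],-1,1,-1); M=m>0
    h=np.array(dims)/2
    def poly(p):
        cs,sn=np.cos(p[2]),np.sin(p[2])
        return cv2.convexHull(np.array([proj(cam,[p[0]+a*h[0]*cs-b*h[1]*sn,p[1]+a*h[0]*sn+b*h[1]*cs,z],info) for a in(-1,1) for b in(-1,1) for z in(z0,z0+dims[2])],np.float32))
    def f(p):
        k=np.zeros_like(m); cv2.fillPoly(k,[np.int32(np.round((poly(p)+.5)*4*16))],1,shift=4)
        return 1-(M&(k>0)).sum()/(M|(k>0)).sum()
    best=min((minimize(f,x0,method="Nelder-Mead",options=dict(initial_simplex=np.array(x0)+np.array([[0,0,0],[d,0,0],[0,d,0],[0,0,d/100]]))) for d in(12,-8)),key=lambda r:r.fun)
    return np.round(best.x,3),round(best.fun,3)
DIM={"wiper":(150,40,50),"guide":(70,40,24),"blank1":(140,30,14),"mat":(180,64,3)}
def fit(cam,name,info,z0=0):
    out=[]
    for o in robot.outline_of(cam,name):
        if o["confidence"]<.3: continue
        r=rect(cam,o["region"],z0+DIM[name][2],info)
        p,e=boxfit(cam,o["region"],DIM[name],z0,[r[0],r[1],np.radians(r[4])],info)
        if e<.35: out.append((name,round(o["confidence"],2),p,e))
    return out
E
cat > f.py <<'E'
from h import *
i=robot.camera_info("wrist"); im=cv2.imread("pics/w2.png"); g=cv2.cvtColor(im,6)
robot.capture("wrist")
pts=[((244,213),(95,-100,30)),((398,215),(95,90,30)),((244,267),(165,-100,45)),((411,271),(165,110,45)),((426,45),(-101,110,45)),((295,226),(108,-37,45)),((353,226),(108,37,45)),((401,210),(95,90,45)),((190,43),(-101,-161,34)),((198,263),(165,-161,34))]
uv=cv2.cornerSubPix(g,np.float32([p[0] for p in pts]).reshape(-1,1,2),(4,4),(-1,-1),(3,50,.01))[:,0]
def P(p,q): c,s=np.cos(p[2]),np.sin(p[2]); return [p[0]+c*q[0]-s*q[1],p[1]+s*q[0]+c*q[1],q[2]]
f=lambda p:np.concatenate([proj("wrist",P(p,q[1]),i)-u for u,q in zip(uv,pts)])
r=least_squares(f,[510,15,0.03],loss="soft_l1",x_scale=[1,1,.01]); print("jig",np.round(r.x,4)); print(np.round(r.fun.reshape(-1,2),1).tolist()); print(np.round(uv).tolist())
for n,z in [("wiper",3),("mat",0),("guide",0),("blank1",0)]:
    for o in fit("wrist",n,i,z): print(o)
E
python3 f.py
```

```text
jig [ 5.080829e+02  2.501180e+01 -1.810000e-02]
[[2.0, -1.7], [-0.8, -0.4], [0.5, 0.2], [-0.6, -0.3], [-0.2, 0.3], [-1.5, -0.6], [1.3, -0.6], [-2.6, 6.0], [0.5, 0.3], [0.6, 0.9]]
[[243.0, 212.0], [397.0, 214.0], [244.0, 267.0], [411.0, 271.0], [427.0, 45.0], [296.0, 225.0], [353.0, 226.0], [401.0, 210.0], [189.0, 43.0], [198.0, 263.0]]
('wiper', 0.83, array([ 4.98755e+02, -2.48243e+02,  2.80000e-02]), np.float64(0.053))
('guide', 0.77, array([ 421.337, -346.197,   -1.57 ]), np.float64(0.044))
('blank1', 0.9, array([ 5.84563e+02, -3.49810e+02, -1.70000e-01]), np.float64(0.051))
('blank1', 0.62, array([ 4.92240e+02,  3.39114e+02, -9.90000e-02]), np.float64(0.098))
```

Call:
carry_out(moves=[{"grip":0,"turn":[0,0,-0.005],"offset":[0.22,-0.65,0.55]},{"grip":0,"turn":[0,0,0],"offset":[0.22,-0.65,0.55]},{"grip":0,"turn":[0,0,0],"offset":[0.22,-0.65,0.55]},{"grip":0,"turn":[0,0,0],"offset":[0.22,-0.65,0.55]},{"grip":0,"turn":[0,0,0],"offset":[0.22,-0.65,0.55]}])

```text
t: 4.25
position: [532.9, -148.2, 207.1]
ee_rot: [-3.141, 0.001, -3.109]
ft_force: [0.7, -0.9, 0.1]
gripper_width: 94.2
gripper_force: 0.0
```

Call:
carry_out(moves=[{"grip":0,"turn":[0,0,0],"offset":[0.22,-0.65,0.55]},{"grip":0,"turn":[0,0,0],"offset":[0.22,-0.65,0.55]},{"grip":0,"turn":[0,0,0],"offset":[0.22,-0.65,0.55]},{"grip":0,"turn":[0,0,0],"offset":[0,0,0]},{"grip":0,"turn":[0,0,0],"offset":[0,0,0]}])

```text
t: 4.75
position: [503.1, -245.8, 124.8]
ee_rot: [3.14, -0.001, -3.111]
ft_force: [-0.3, 1.0, -0.5]
gripper_width: 94.0
gripper_force: 0.0
```

```bash
python3 - <<'E'
from h import *
s=robot.sense();i=robot.camera_info("wrist"); snap("wrist","w3"); print(np.round(s["position"],1),np.round(s["ee_rot"],3))
for n,z in [("wiper",3),("guide",0),("blank1",0)]:
    for o in fit("wrist",n,i,z): print(o)
E
```

```text
[ 503.1 -245.8  124.8] [ 3.140e+00 -1.000e-03 -3.111e+00]
('wiper', 0.78, array([ 4.98641e+02, -2.48820e+02,  3.00000e-02]), np.float64(0.038))
('guide', 0.63, array([ 421.257, -344.337,   -1.553]), np.float64(0.026))
```

View pics/w3.png

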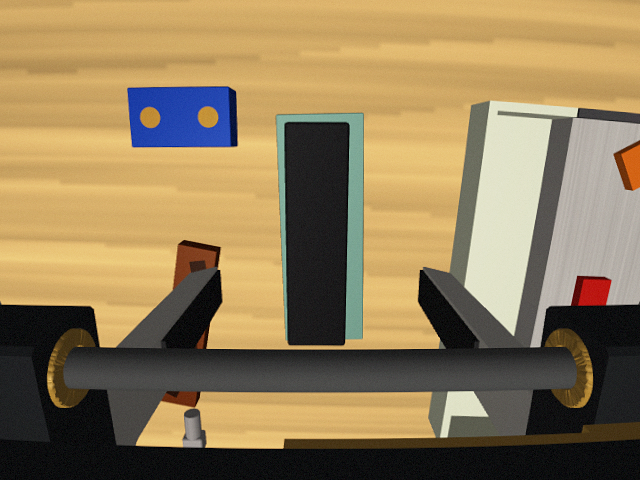

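Block centred between the fingers, top spanning px (285,123)-(348,345) with the mat around it. Descending to grasp.

Call:
carry_out(moves=[{"grip":0,"turn":[0,0,0],"offset":[0.09,-0.06,0.5]},{"grip":0,"turn":[0,0,0],"offset":[0,0,0.5]},{"grip":0,"turn":[0,0,0],"offset":[0,0,0.5]},{"grip":0,"turn":[0,0,0],"offset":[0,0,0.5]},{"grip":0,"turn":[0,0,0],"offset":[0,0,0]}])

```text
t: 5.45
position: [497.6, -246.6, 22.6]
ee_rot: [3.138, -0.005, -3.108]
ft_force: [-0.8, 0.2, -0.1]
gripper_width: 94.1
gripper_force: 0.0
```

Call:
carry_out(moves=[{"grip":1,"turn":[0,0,0],"offset":[0,0,0]},{"grip":1,"turn":[0,0,0],"offset":[0,0,0]},{"grip":1,"turn":[0,0,0],"offset":[0,0,0]},{"grip":1,"turn":[0,0,0],"offset":[0,0,0]},{"grip":1,"turn":[0,0,0],"offset":[0,0,0]}])

```text
t: 5.95
position: [499.7, -249.2, 26.3]
ee_rot: [-3.141, 0.001, -3.11]
ft_force: [0.4, 0.2, 0.1]
gripper_width: 57.5
gripper_force: 0.0
```

Call:
carry_out(moves=[{"grip":1,"turn":[0,0,0],"offset":[0,0,0]},{"grip":1,"turn":[0,0,0],"offset":[0,0,0]},{"grip":1,"turn":[0,0,0],"offset":[0,0,0]}])

```text
t: 6.25
position: [499.2, -248.6, 25.5]
ee_rot: [3.141, -0.0, -3.11]
ft_force: [-0.2, 1.9, 1.6]
gripper_width: 39.7
gripper_force: 30.0
```

Grasped. Lifting, squaring to the jig, and going over the plate.

Call:
carry_out(moves=[{"grip":1,"turn":[0,0,0.008],"offset":[0,0,-0.5]},{"grip":1,"turn":[0,0,0],"offset":[0,0,-0.5]},{"grip":1,"turn":[0,0,0],"offset":[0,0,-0.5]},{"grip":1,"turn":[0,0,0],"offset":[0.12,0.3,-0.4]},{"grip":1,"turn":[0,0,0],"offset":[0.12,0.6,0]}])

```text
t: 6.75
position: [489.6, -205.8, 123.4]
ee_rot: [-3.138, 0.005, 3.12]
ft_force: [0.6, 0.4, -3.0]
gripper_width: 39.8
gripper_force: 30.0
```

Call:
carry_out(moves=[{"grip":1,"turn":[0,0,0],"offset":[0,0.6,0]},{"grip":1,"turn":[0,0,0],"offset":[0,0.6,0]},{"grip":1,"turn":[0,0,0],"offset":[0,0.6,0]},{"grip":1,"turn":[0,0,0],"offset":[0,0.6,0]},{"grip":1,"turn":[0,0,0],"offset":[0,0.6,0]}])

```text
t: 7.25
position: [490.0, -52.5, 119.4]
ee_rot: [3.141, -0.002, 3.123]
ft_force: [-0.3, 0.6, -3.5]
gripper_width: 40.5
gripper_force: 30.0
```

Call:
carry_out(moves=[{"grip":1,"turn":[0,0,0],"offset":[0,0.6,0]},{"grip":1,"turn":[0,0,0],"offset":[0,0.6,0]},{"grip":1,"turn":[0,0,0],"offset":[0,0.6,0]},{"grip":1,"turn":[0,0,0],"offset":[0,0.6,0]},{"grip":1,"turn":[0,0,0],"offset":[0,0.2,0]}])

```text
t: 7.75
position: [492.4, 78.6, 119.5]
ee_rot: [3.141, -0.002, 3.126]
ft_force: [0.3, -0.8, -3.7]
gripper_width: 39.6
gripper_force: 30.0
```

```bash
cat > c.py <<'E'
from h import *
import sys
J=(508.1,25.0,-0.018)
def jig(p):
    c,s=np.cos(J[2]),np.sin(J[2]); d=np.array(p[:2])-J[:2]; return np.round([c*d[0]+s*d[1],-s*d[0]+c*d[1]],1)
def tj():
    P=[];
    s=robot.sense(); print("TCP",np.round(s["position"],1),"jig",jig(s["position"]),"yaw",round((s["ee_rot"][2]-J[2])%(2*np.pi)-np.pi,4),"w",round(s["gripper_width"],1),"f",np.round(s["ft_force"],1))
if __name__=="__main__":
    tj(); snap(sys.argv[1],sys.argv[2])
    i=robot.camera_info(sys.argv[1])
    for o in robot.outline_of(sys.argv[1],"chip1"):
        if o["confidence"]>.3: r=rect(sys.argv[1],o["region"],36,i); print("chip",round(o["confidence"],2),np.round(o["rect"]),"jig",jig(r),r[2:])
E
python3 c.py wrist w4; python3 -c "
from c import *; [tj() for _ in range(1)]"
```

```text
TCP [492.4  78.6 119.5] jig [-16.6  53.3] yaw 0.0023 w 39.6 f [ 0.3 -0.8 -3.7]
chip 0.91 [134. 286. 172. 306.] jig [ 22.5 -67.2] [25.6 13.6 89.6]
chip 0.84 [234. 177. 268. 224.] jig [-47.5   8.1] [31.6 22.9  2.5]
chip 0.75 [130. 146. 186. 200.] jig [-65.9 -52.8] [28.5 25.3 30.3]
TCP [492.8  77.1 119.7] jig [-16.3  51.8] yaw 0.0019 w 39.5 f [ 0.1 -0.3 -2.9]
```

View pics/w4.png

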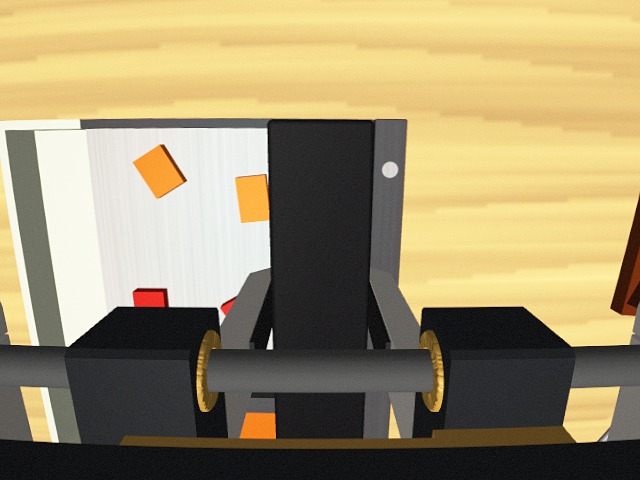

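Call:
carry_out(moves=[{"grip":1,"turn":[0,0,0],"offset":[0,0,0.43]},{"grip":1,"turn":[0,0,0],"offset":[0,0,0.43]},{"grip":1,"turn":[0,0,0],"offset":[0,0,0.43]},{"grip":1,"turn":[0,0,0],"offset":[0,0,0.02]},{"grip":1,"turn":[0,0,0],"offset":[0,0,0]}])

```text
t: 8.35
position: [493.0, 75.1, 54.7]
ee_rot: [-3.141, -0.001, 3.122]
ft_force: [1.0, 0.8, -2.5]
gripper_width: 39.7
gripper_force: 30.0
```

Call:
carry_out(moves=[{"grip":1,"turn":[0,0,0],"offset":[0,0,0.02]},{"grip":1,"turn":[0,0,0],"offset":[0,0,0]},{"grip":1,"turn":[0,0,0],"offset":[0,0,0]}])

```text
t: 8.65
position: [493.7, 76.1, 54.7]
ee_rot: [3.142, 0.001, 3.123]
ft_force: [-0.6, 0.3, -2.9]
gripper_width: 39.7
gripper_force: 30.0
```

Call:
carry_out(moves=[{"grip":1,"turn":[0,0,0],"offset":[0,-0.1,0.02]},{"grip":1,"turn":[0,0,0],"offset":[0,-0.2,0]},{"grip":1,"turn":[0,0,0],"offset":[0,-0.2,0]},{"grip":1,"turn":[0,0,0],"offset":[0,-0.2,0]},{"grip":1,"turn":[0,0,0],"offset":[0,-0.2,0]}])

```text
t: 9.15
position: [492.4, 30.1, 53.0]
ee_rot: [-3.142, 0.0, 3.122]
ft_force: [0.4, -0.2, -3.2]
gripper_width: 39.7
gripper_force: 30.0
```

Call:
carry_out(moves=[{"grip":1,"turn":[0,0,0],"offset":[0,-0.2,0]},{"grip":1,"turn":[0,0,0],"offset":[0,-0.2,0]},{"grip":1,"turn":[0,0,0],"offset":[0,-0.2,0]},{"grip":1,"turn":[0,0,0],"offset":[0,-0.2,0]},{"grip":1,"turn":[0,0,0],"offset":[0,-0.2,0]}])

```text
t: 9.65
position: [491.5, -19.6, 53.0]
ee_rot: [3.142, 0.0, 3.123]
ft_force: [-0.4, 0.5, -1.7]
gripper_width: 39.7
gripper_force: 30.0
```

Call:
carry_out(moves=[{"grip":1,"turn":[0,0,0],"offset":[0,-0.2,0]},{"grip":1,"turn":[0,0,0],"offset":[0,-0.2,0]},{"grip":1,"turn":[0,0,0],"offset":[0,-0.2,0]},{"grip":1,"turn":[0,0,0],"offset":[0,-0.2,0]},{"grip":1,"turn":[0,0,0],"offset":[0,-0.2,0]}])

```text
t: 10.15
position: [490.5, -69.6, 52.9]
ee_rot: [-3.142, -0.0, 3.123]
ft_force: [-0.3, 0.0, -3.2]
gripper_width: 40.0
gripper_force: 30.0
```

Call:
carry_out(moves=[{"grip":1,"turn":[0,0,0],"offset":[0,-0.2,0]},{"grip":1,"turn":[0,0,0],"offset":[0,-0.1,0]},{"grip":1,"turn":[0,0,0],"offset":[0,0,0]}])

```text
t: 10.45
position: [490.3, -84.4, 52.9]
ee_rot: [3.141, -0.0, 3.122]
ft_force: [-0.0, 0.0, -3.2]
gripper_width: 39.6
gripper_force: 30.0
```

```bash
python3 c.py top t2; python3 c.py wrist w5; python3 -c "
import cv2,numpy as np
a=cv2.imread('pics/top1.png')*0; a=cv2.imread('pics/t2.png')[190:340,240:400]; a=cv2.resize(a,(480,450),interpolation=2); b=cv2.imread('pics/w5.png')
b=cv2.resize(b,(320,240)); c=np.zeros((450,800,3),np.uint8); c[:,:480]=a; c[:240,480:]=b; cv2.imwrite('pics/c5.png',c)"
```

```text
TCP [490.3 -84.4  52.9] jig [ -15.8 -109.7] yaw -0.0017 w 39.6 f [-0.   0.  -3.2]
chip 0.62 [371. 288. 377. 302.] jig [ -51.6 -137.1] [27.9  9.3 -5.1]
chip 0.46 [370. 307. 375. 315.] jig [ -86.4 -137.2] [18.7 16.1 -6.3]
TCP [490.3 -83.6  52.9] jig [ -15.8 -108.9] yaw -0.0009 w 39.6 f [-0.3  0.3 -3.6]
chip 0.97 [251. 182. 269. 238.] jig [ -51.  -138.8] [27.6  7.7 -0.4]
chip 0.83 [241. 123. 266. 163.] jig [ -83.2 -140.3] [18.7 10.6 -3.2]
chip 0.39 [265. 333. 276. 349.] jig [  21.2 -136.7] [ 7.8  3.2 -2.8]
```

View pics/c5.png

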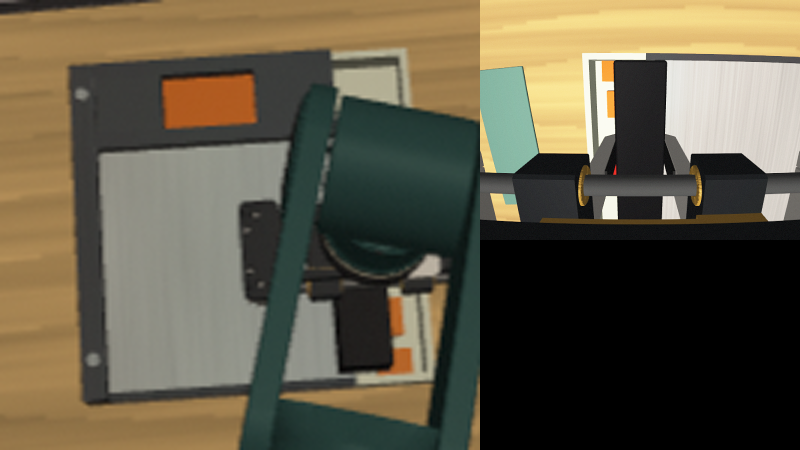

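The plate looks clear, and orange chips are showing in the trough. Lifting the block to check.

Call:
carry_out(moves=[{"grip":1,"turn":[0,0,0],"offset":[0,0,-0.2]},{"grip":1,"turn":[0,0,0],"offset":[0,0,-0.4]},{"grip":1,"turn":[0,0,0],"offset":[0,0,-0.5]},{"grip":1,"turn":[0,0,0],"offset":[0,0,-0.5]},{"grip":1,"turn":[0,0,0],"offset":[0,0,0]}])

```text
t: 11.15
position: [493.3, -84.2, 138.1]
ee_rot: [-3.139, 0.01, 3.124]
ft_force: [0.7, -0.7, -2.2]
gripper_width: 39.9
gripper_force: 30.0
```

Call:
carry_out(moves=[{"grip":1,"turn":[0,0,0],"offset":[0,-0.6,0]},{"grip":1,"turn":[0,0,0],"offset":[0,-0.6,0]},{"grip":1,"turn":[0,0,0],"offset":[0,-0.6,0]},{"grip":1,"turn":[0,0,0],"offset":[0,-0.6,0]},{"grip":1,"turn":[0,0,-0.008],"offset":[0,0,0]}])

```text
t: 11.65
position: [487.3, -206.7, 131.5]
ee_rot: [-3.141, -0.002, -3.112]
ft_force: [0.3, 0.8, -2.5]
gripper_width: 39.6
gripper_force: 30.0
```

```bash
python3 c.py top t3; python3 c.py wrist w6; python3 -c "
import cv2,numpy as np
a=cv2.imread('pics/t3.png')[190:340,240:450]; a=cv2.resize(a,(480,343),interpolation=2); b=cv2.imread('pics/w6.png')
b=cv2.resize(b,(320,240)); c=np.zeros((343,800,3),np.uint8); c[:,:480]=a; c[:240,480:]=b; cv2.imwrite('pics/c6.png',c)"
```

```text
TCP [ 487.3 -206.7  131.5] jig [ -16.6 -232. ] yaw 0.0473 w 39.6 f [ 0.3  0.8 -2.5]
chip 0.63 [356. 257. 366. 273.] jig [  20.9 -113.9] [23.9 21.2 -5.8]
chip 0.46 [363. 255. 377. 268.] jig [  24.1 -135.5] [28.8 21.2 -6. ]
chip 0.4 [364. 306. 378. 314.] jig [ -85.  -132.8] [25.5 16.1 84.9]
TCP [ 487.4 -204.   131.5] jig [ -16.6 -229.3] yaw 0.0482 w 39.6 f [-0.4  0.9 -3. ]
chip 0.87 [411. 275. 445. 310.] jig [  19.7 -147.8] [25.7 21.7 -0.7]
chip 0.7 [422. 135. 470. 165.] jig [ -83.2 -145.6] [28.9 20.6 89.1]
chip 0.64 [442. 276. 474. 307.] jig [  17.  -124.9] [23.8 23.7 -1.6]
chip 0.58 [431. 179. 461. 218.] jig [ -50.5 -144.7] [28.2 20.7  0.6]
```

View pics/c6.png

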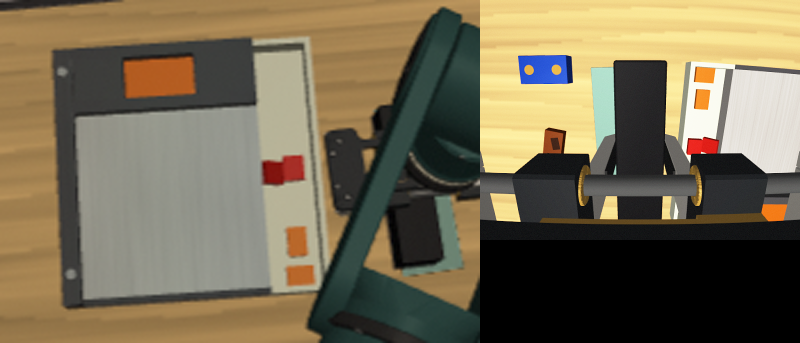

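All four chips are in the trough: orange at (300,240/275), reds at (272-290,170). One red chip may be leaning, so I'll check it later. Now working out the mat's place from w3 (the pose is the same apart from translation).

```bash
python3 - <<'E'
from c import *
i=robot.camera_info("wrist"); s=robot.sense(); E=np.array(i["extrinsics"]); E[:3,3]+=np.array([503.1,-245.8,124.8])-s["position"]; i=dict(i,extrinsics=E)
for u in [(277,115),(363,114),(362,338),(288,338)]: print(ray("wrist",u,3,i))
for u in [(285,123),(348,123),(345,345),(289,345)]: print(ray("wrist",u,53,i))
tj()
E
```

```text
[ 417.35465293 -280.03903448]
[ 414.66245495 -217.82223258]
[ 591.6316737  -208.62098975]
[ 593.52345374 -269.62399293]
[ 424.97885028 -269.93819436]
[ 423.77123456 -231.7933271 ]
[ 571.34907854 -226.74588149]
[ 572.57541714 -265.40907364]
TCP [ 487.7 -203.1  132. ] jig [ -16.3 -228.4] yaw 0.049 w 40.1 f [-0.7  0.4 -2.5]
```

Call:
carry_out(moves=[{"grip":1,"turn":[0,0,0],"offset":[-0.13,-0.42,0]},{"grip":1,"turn":[0,0,0],"offset":[-0.13,-0.43,0]},{"grip":1,"turn":[0,0,0],"offset":[0,0,0.5]},{"grip":1,"turn":[0,0,0],"offset":[0,0,0.5]},{"grip":1,"turn":[0,0,0],"offset":[0,0,0.4]}])

```text
t: 12.35
position: [502.0, -244.6, 61.2]
ee_rot: [3.14, -0.001, -3.11]
ft_force: [0.5, 0.7, -3.0]
gripper_width: 39.5
gripper_force: 30.0
```

Call:
carry_out(moves=[{"grip":1,"turn":[0,0,0],"offset":[0,0,0.3]},{"grip":1,"turn":[0,0,0],"offset":[0,0,0.2]},{"grip":1,"turn":[0,0,0],"offset":[0,0,0.1]},{"grip":1,"turn":[0,0,0],"offset":[0,0,0]},{"grip":1,"turn":[0,0,0],"offset":[0,0,0]}])

```text
t: 12.85
position: [503.1, -246.0, 33.9]
ee_rot: [-3.141, 0.002, -3.11]
ft_force: [0.3, 0.2, -3.0]
gripper_width: 39.7
gripper_force: 30.0
```

Still 7–8 mm to go.

Call:
carry_out(moves=[{"grip":1,"turn":[0,0,0],"offset":[0,0,0.08]},{"grip":1,"turn":[0,0,0],"offset":[0,0,0.05]},{"grip":1,"turn":[0,0,0],"offset":[0,0,0]},{"grip":1,"turn":[0,0,0],"offset":[0,0,0]}])

```text
t: 13.25
position: [502.4, -245.8, 26.4]
ee_rot: [3.141, -0.0, -3.11]
ft_force: [-0.7, 0.0, -4.0]
gripper_width: 40.1
gripper_force: 30.0
```

Call:
carry_out(moves=[{"grip":1,"turn":[0,0,0],"offset":[0,0,0.03]},{"grip":1,"turn":[0,0,0],"offset":[0,0,0]},{"grip":1,"turn":[0,0,0],"offset":[0,0,0]}])

```text
t: 13.55
position: [502.5, -245.8, 25.0]
ee_rot: [-3.142, 0.0, -3.11]
ft_force: [0.6, -0.3, -1.9]
gripper_width: 40.3
gripper_force: 30.0
```

Call:
carry_out(moves=[{"grip":0,"turn":[0,0,0],"offset":[0,0,0]},{"grip":0,"turn":[0,0,0],"offset":[0,0,0]},{"grip":0,"turn":[0,0,0],"offset":[0,0,0]},{"grip":0,"turn":[0,0,0],"offset":[0,0,-0.1]},{"grip":0,"turn":[0,0,0],"offset":[0,0,-0.4]}])

```text
t: 14.05
position: [500.8, -244.8, 48.2]
ee_rot: [3.139, -0.004, -3.11]
ft_force: [0.0, -0.2, -0.1]
gripper_width: 76.6
gripper_force: 0.0
```

Call:
carry_out(moves=[{"grip":0,"turn":[0,0,0],"offset":[0,0,-0.5]},{"grip":0,"turn":[0,0,0],"offset":[0,0,-0.5]},{"grip":0,"turn":[0,0,0],"offset":[0,0,-0.5]},{"grip":0,"turn":[0,0,0.008],"offset":[-0.3,0.6,0]},{"grip":0,"turn":[0,0,0],"offset":[-0.3,0.6,0]}])

```text
t: 14.55
position: [533.0, -186.0, 127.3]
ee_rot: [-3.14, 0.004, 3.12]
ft_force: [0.1, 0.3, -0.5]
gripper_width: 93.7
gripper_force: 0.0
```

Call:
carry_out(moves=[{"grip":0,"turn":[0,0,0],"offset":[-0.3,0.6,0]},{"grip":0,"turn":[0,0,0],"offset":[-0.3,0.6,0]},{"grip":0,"turn":[0,0,0],"offset":[0,0.5,0]},{"grip":0,"turn":[0,0,0],"offset":[0,0,0]},{"grip":0,"turn":[0,0,0],"offset":[0,0,0]}])

```text
t: 15.05
position: [563.7, -101.2, 125.4]
ee_rot: [-3.141, 0.001, 3.124]
ft_force: [-0.3, -0.2, -0.5]
gripper_width: 93.6
gripper_force: 0.0
```

```bash
python3 c.py wrist w7; python3 - <<'E'
from h import *
i=robot.camera_info("wrist")
for n,z in [("wiper",3),("blank1",0)]:
    for o in fit("wrist",n,i,z): print(o)
E
```

```text
TCP [ 563.7 -101.2  125.4] jig [  57.9 -125.1] yaw 0.0005 w 93.6 f [-0.3 -0.2 -0.5]
chip 0.96 [314. 174. 351. 212.] jig [  23.  -118.2] [24.  22.9 -4.5]
chip 0.93 [289. 179. 319. 215.] jig [  26.4 -139.5] [23.7 19.7 -1.2]
chip 0.57 [291.  65. 319. 113.] jig [ -43.8 -136.3] [28.2 18.4 -1.8]
('wiper', 0.82, array([ 5.02258e+02, -2.47283e+02,  3.00000e-02]), np.float64(0.038))
('blank1', 0.7, array([ 5.83182e+02, -3.52851e+02, -2.00000e-01]), np.float64(0.258))
```

View pics/w7.png

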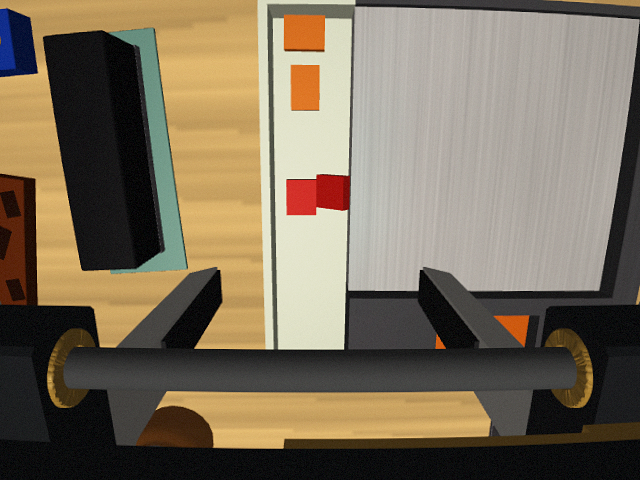

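The block is well on its mat and the plate is clean. One red chip, at (333,192), leans tilted against the plate wall. I'll fetch the block again and press it flat.

Call:
carry_out(moves=[{"grip":0,"turn":[0,0,0],"offset":[0.23,-0.59,0]},{"grip":0,"turn":[0,0,0],"offset":[0.24,-0.59,0]},{"grip":0,"turn":[0,0,0],"offset":[0.24,-0.59,0]},{"grip":0,"turn":[0,0,0],"offset":[0.24,-0.59,0]},{"grip":0,"turn":[0,0,0],"offset":[0.24,-0.59,0]}])

```text
t: 15.75
position: [500.4, -249.6, 125.1]
ee_rot: [-3.141, 0.0, 3.122]
ft_force: [-1.1, 0.2, -0.0]
gripper_width: 93.9
gripper_force: 0.0
```

Call:
carry_out(moves=[{"grip":0,"turn":[0,0,-0.008],"offset":[0,0,0]},{"grip":0,"turn":[0,0,0],"offset":[0,0,0.5]},{"grip":0,"turn":[0,0,0],"offset":[0,0,0.5]},{"grip":0,"turn":[0,0,0],"offset":[0,0,0.4]},{"grip":0,"turn":[0,0,0],"offset":[0,0,0]}])

```text
t: 16.25
position: [498.6, -247.0, 51.4]
ee_rot: [3.138, -0.006, -3.112]
ft_force: [0.5, -0.1, -0.3]
gripper_width: 94.3
gripper_force: 0.0
```

Call:
carry_out(moves=[{"grip":0,"turn":[0,0,0],"offset":[0,0,0]},{"grip":0,"turn":[0,0,0],"offset":[0,0,0]}])

```text
t: 16.45
position: [502.2, -248.5, 56.6]
ee_rot: [-3.14, 0.002, -3.11]
ft_force: [1.1, -0.1, 0.2]
gripper_width: 93.8
gripper_force: 0.0
```

Call:
carry_out(moves=[{"grip":0,"turn":[0,0,0],"offset":[0,0.02,0.3]},{"grip":0,"turn":[0,0,0],"offset":[0,0,0.2]},{"grip":0.4,"turn":[0,0,0],"offset":[0,0,0]},{"grip":1,"turn":[0,0,0],"offset":[0,0,0]},{"grip":1,"turn":[0,0,0],"offset":[0,0,0]}])

```text
t: 16.95
position: [501.5, -246.6, 30.1]
ee_rot: [-3.141, 0.0, -3.11]
ft_force: [0.1, -0.1, 0.5]
gripper_width: 73.3
gripper_force: 0.0
```

Call:
carry_out(moves=[{"grip":1,"turn":[0,0,0],"offset":[0,0,0]},{"grip":1,"turn":[0,0,0],"offset":[0,0,0]},{"grip":1,"turn":[0,0,0],"offset":[0,0,0]},{"grip":1,"turn":[0,0,0],"offset":[0,0,0]},{"grip":1,"turn":[0,0,0],"offset":[0,0,0]}])

```text
t: 17.45
position: [501.4, -246.3, 30.1]
ee_rot: [3.141, 0.0, -3.11]
ft_force: [0.7, 0.7, 0.6]
gripper_width: 40.1
gripper_force: 30.0
```

Call:
carry_out(moves=[{"grip":1,"turn":[0,0,0.008],"offset":[0,0,-0.4]},{"grip":1,"turn":[0,0,0],"offset":[0,0,-0.5]},{"grip":1,"turn":[0,0,0],"offset":[0,0,-0.5]},{"grip":1,"turn":[0,0,0],"offset":[0,0,-0.3]},{"grip":1,"turn":[0,0,0],"offset":[-0.21,0.59,0]}])

```text
t: 17.95
position: [513.0, -220.6, 117.5]
ee_rot: [-3.137, 0.004, 3.118]
ft_force: [0.3, 0.6, -2.2]
gripper_width: 39.9
gripper_force: 30.0
```

Call:
carry_out(moves=[{"grip":1,"turn":[0,0,0],"offset":[-0.21,0.59,0]},{"grip":1,"turn":[0,0,0],"offset":[-0.21,0.59,0]},{"grip":1,"turn":[0,0,0],"offset":[-0.21,0.59,0]},{"grip":1,"turn":[0,0,0],"offset":[-0.21,0.59,0]},{"grip":1,"turn":[0,0,0],"offset":[0,0,0]}])

```text
t: 18.45
position: [556.9, -96.3, 113.8]
ee_rot: [3.139, -0.001, 3.128]
ft_force: [0.9, -0.3, -1.8]
gripper_width: 39.7
gripper_force: 30.0
```

Call:
carry_out(moves=[{"grip":1,"turn":[0,0,0],"offset":[0,0,0]},{"grip":1,"turn":[0,0,0],"offset":[0,0,0]}])

```text
t: 18.65
position: [556.0, -100.7, 114.3]
ee_rot: [-3.141, -0.001, 3.122]
ft_force: [-0.5, 0.8, -2.5]
gripper_width: 39.8
gripper_force: 30.0
```

```bash
python3 -c "
from c import *; tj()"
```

```text
TCP [ 556.  -100.7  114.3] jig [  50.2 -124.8] yaw -0.0012 w 39.8 f [-0.5  0.8 -2.5]
```

Call:
carry_out(moves=[{"grip":1,"turn":[0,0,0],"offset":[0,0,0.4]},{"grip":1,"turn":[0,0,0],"offset":[0,0,0.4]},{"grip":1,"turn":[0,0,0],"offset":[0,0,0.3]},{"grip":1,"turn":[0,0,0],"offset":[0,0,0]},{"grip":1,"turn":[0,0,0],"offset":[0,0,0]}])

```text
t: 19.15
position: [556.4, -100.6, 59.9]
ee_rot: [3.141, -0.0, 3.122]
ft_force: [-0.1, 0.1, -3.2]
gripper_width: 39.6
gripper_force: 30.0
```

Call:
carry_out(moves=[{"grip":1,"turn":[0,0,0],"offset":[0,0,0.06]},{"grip":1,"turn":[0,0,0],"offset":[0,0,0.06]},{"grip":1,"turn":[0,0,0],"offset":[0,0,0.06]},{"grip":1,"turn":[0,0,0],"offset":[0,0,0]}])

```text
t: 19.55
position: [556.9, -100.4, 51.1]
ee_rot: [-3.141, 0.001, 3.123]
ft_force: [0.6, -1.5, -3.3]
gripper_width: 40.0
gripper_force: 30.0
```

Call:
carry_out(moves=[{"grip":1,"turn":[0,0,0],"offset":[0,0,0.05]},{"grip":1,"turn":[0,0,0],"offset":[0,0,0.05]},{"grip":1,"turn":[0,0,0],"offset":[0,0,0]}])

```text
t: 19.85
position: [556.6, -100.3, 45.7]
ee_rot: [-3.141, 0.0, 3.123]
ft_force: [0.9, -2.5, -2.3]
gripper_width: 39.7
gripper_force: 30.0
```

Call:
carry_out(moves=[{"grip":1,"turn":[0,0,0],"offset":[0,0,0.04]},{"grip":1,"turn":[0,0,0],"offset":[0,0,0.03]},{"grip":1,"turn":[0,0,0],"offset":[0,0,0]}])

```text
t: 20.15
position: [556.7, -100.3, 42.3]
ee_rot: [-3.141, 0.0, 3.123]
ft_force: [0.4, -2.9, -2.4]
gripper_width: 40.1
gripper_force: 30.0
```

Call:
carry_out(moves=[{"grip":1,"turn":[0,0,0],"offset":[0,0,0.02]},{"grip":1,"turn":[0,0,0],"offset":[0,0,0]}])

```text
t: 20.35
position: [556.7, -100.3, 41.5]
ee_rot: [-3.141, 0.0, 3.123]
ft_force: [0.7, -2.6, -1.0]
gripper_width: 39.9
gripper_force: 30.0
```

Call:
carry_out(moves=[{"grip":1,"turn":[0,0,0],"offset":[0,-0.1,0]},{"grip":1,"turn":[0,0,0],"offset":[0,0,0]},{"grip":1,"turn":[0,0,0],"offset":[0,0,-0.1]},{"grip":1,"turn":[0,0,0],"offset":[0,0,-0.3]},{"grip":1,"turn":[0,0,0],"offset":[0,0,-0.4]}])

```text
t: 20.85
position: [555.7, -104.5, 81.6]
ee_rot: [3.14, -0.002, 3.123]
ft_force: [0.8, 0.6, -2.7]
gripper_width: 39.6
gripper_force: 30.0
```

Call:
carry_out(moves=[{"grip":1,"turn":[0,0,0],"offset":[0,0,-0.5]},{"grip":1,"turn":[0,0,0],"offset":[0,0,-0.4]},{"grip":1,"turn":[0,0,0],"offset":[0.21,-0.6,0]},{"grip":1,"turn":[0,0,0],"offset":[0.21,-0.6,0]},{"grip":1,"turn":[0,0,0],"offset":[0.21,-0.6,0]}])

```text
t: 21.35
position: [523.5, -195.0, 128.4]
ee_rot: [-3.141, 0.002, 3.124]
ft_force: [1.5, -0.4, -3.3]
gripper_width: 39.6
gripper_force: 30.0
```

```bash
python3 c.py wrist w8;  python3 c.py top t8; python3 -c "
import cv2,numpy as np
a=cv2.imread('pics/t8.png')[190:340,330:400]; a=cv2.resize(a,None,fx=2.5,fy=2.5,interpolation=2); b=cv2.imread('pics/w8.png')[100:400,200:640]
c=np.zeros((375,620,3),np.uint8); c[:,:175]=a; c[:300,180:]=b; cv2.imwrite('pics/c8.png',c)"
```

```text
TCP [ 523.5 -195.   128.4] jig [  19.4 -219.7] yaw 0.0008 w 39.6 f [ 1.5 -0.4 -3.3]
chip 0.93 [404. 227. 439. 263.] jig [  21.  -154.6] [25.4 21.2 -1.2]
chip 0.88 [436. 224. 472. 259.] jig [  17.  -132.7] [24.3 23.1 89. ]
chip 0.62 [411.  80. 458. 111.] jig [ -81.4 -150.3] [27.6 21.6 87.6]
chip 0.55 [421. 124. 449. 166.] jig [ -48.6 -150. ] [27.4 20.1 -0.8]
TCP [ 522.5 -197.7  128. ] jig [  18.4 -222.4] yaw -0.0046 w 40.0 f [ 0.3  0.7 -2.8]
chip 0.56 [361. 256. 378. 266.] jig [  23.6 -136.8] [26.6 22.1  0.2]
chip 0.39 [354. 260. 366. 274.] jig [  19.2 -114.5] [22.6 22.3  8.1]
```

View pics/c8.png

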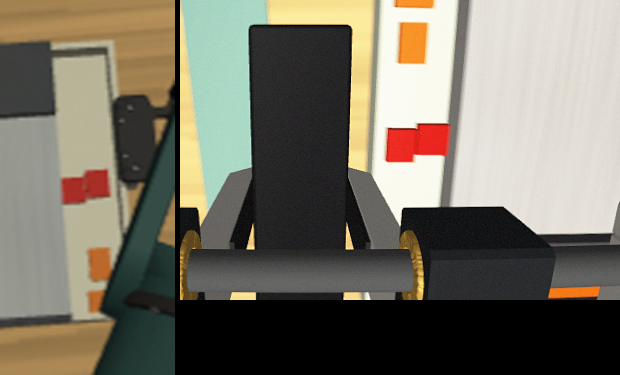

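Both reds now look equally lit and lie flat side by side. Returning the block to the mat.

Call:
carry_out(moves=[{"grip":1,"turn":[0,0,-0.008],"offset":[0.2,-0.5,0]},{"grip":1,"turn":[0,0,0],"offset":[0.2,-0.5,0]},{"grip":1,"turn":[0,0,0],"offset":[0,0,0.5]},{"grip":1,"turn":[0,0,0],"offset":[0,0,0.5]},{"grip":1,"turn":[0,0,0],"offset":[0,0,0.5]}])

```text
t: 22.05
position: [504.6, -243.6, 51.6]
ee_rot: [3.142, 0.002, -3.109]
ft_force: [0.4, 0.4, -2.6]
gripper_width: 40.1
gripper_force: 30.0
```

Call:
carry_out(moves=[{"grip":1,"turn":[0,0,0],"offset":[0,0,0.3]},{"grip":1,"turn":[0,0,0],"offset":[0,0,0]},{"grip":1,"turn":[0,0,0],"offset":[0,0,0]}])

```text
t: 22.35
position: [504.4, -244.2, 37.2]
ee_rot: [-3.141, 0.001, -3.109]
ft_force: [0.2, -0.1, -2.6]
gripper_width: 39.8
gripper_force: 30.0
```

Call:
carry_out(moves=[{"grip":1,"turn":[0,0,0],"offset":[0,0,0.1]},{"grip":1,"turn":[0,0,0],"offset":[0,0,0.04]},{"grip":1,"turn":[0,0,0],"offset":[0,0,0]},{"grip":1,"turn":[0,0,0],"offset":[0,0,0]}])

```text
t: 22.75
position: [504.1, -244.8, 30.2]
ee_rot: [-3.141, 0.001, -3.11]
ft_force: [-0.1, 0.5, -0.9]
gripper_width: 39.9
gripper_force: 30.0
```

Call:
carry_out(moves=[{"grip":0,"turn":[0,0,0],"offset":[0,0,0]},{"grip":0,"turn":[0,0,0],"offset":[0,0,0]},{"grip":0,"turn":[0,0,0],"offset":[0,0,0]},{"grip":0,"turn":[0,0,0],"offset":[0,0,-0.1]},{"grip":0,"turn":[0,0,0],"offset":[0,0,-0.5]}])

```text
t: 23.25
position: [501.5, -243.3, 56.9]
ee_rot: [3.138, -0.006, -3.11]
ft_force: [-0.3, 0.9, -0.6]
gripper_width: 76.3
gripper_force: 0.0
```

Call:
carry_out(moves=[{"grip":0,"turn":[0,0,0],"offset":[0,0,-0.6]},{"grip":0,"turn":[0,0,0],"offset":[0,0,-0.6]},{"grip":0,"turn":[0,0,0],"offset":[0,0,-0.6]},{"grip":0,"turn":[0,0,0],"offset":[-0.45,-0.4,0]},{"grip":0,"turn":[0,0,0],"offset":[-0.45,-0.4,0]}])

```text
t: 23.75
position: [551.3, -283.9, 152.8]
ee_rot: [-3.139, 0.004, -3.109]
ft_force: [0.0, 0.1, -0.4]
gripper_width: 93.9
gripper_force: 0.0
```

Call:
carry_out(moves=[{"grip":0,"turn":[0,0,0],"offset":[-0.45,-0.4,0]},{"grip":0,"turn":[0,0,0],"offset":[-0.45,-0.4,0]},{"grip":0,"turn":[0,0,0],"offset":[0,0,0]},{"grip":0,"turn":[0,0,0],"offset":[0,0,0]}])

```text
t: 24.15
position: [596.0, -321.6, 148.9]
ee_rot: [3.141, -0.001, -3.11]
ft_force: [-0.2, -1.0, 0.4]
gripper_width: 93.8
gripper_force: 0.0
```

```bash
cat > b.py <<'E'
from c import *
tj(); print(np.round(robot.sense()["ee_rot"][2],4)); i=robot.camera_info("wrist"); snap("wrist",sys.argv[1])
for a in sys.argv[2:]:
    n,z=a.split(":")
    for o in fit("wrist",n,i,float(z)): print(o,jig(o[2]))
E
python3 b.py w9 blank1:0 wiper:3 guide:0
```

```text
TCP [ 596.  -321.6  148.9] jig [  94.1 -345. ] yaw 0.0494 w 93.8 f [-0.2 -1.   0.4]
-3.1102
('blank1', 0.67, array([ 5.84296e+02, -3.50408e+02, -1.68000e-01]), np.float64(0.035)) [  82.9 -374. ]
('wiper', 0.67, array([ 5.03857e+02, -2.45974e+02,  2.90000e-02]), np.float64(0.026)) [   0.6 -271. ]
('guide', 0.91, array([ 420.658, -344.651,   -1.542]), np.float64(0.048)) [ -80.8 -371.2]
```

View pics/w9.png

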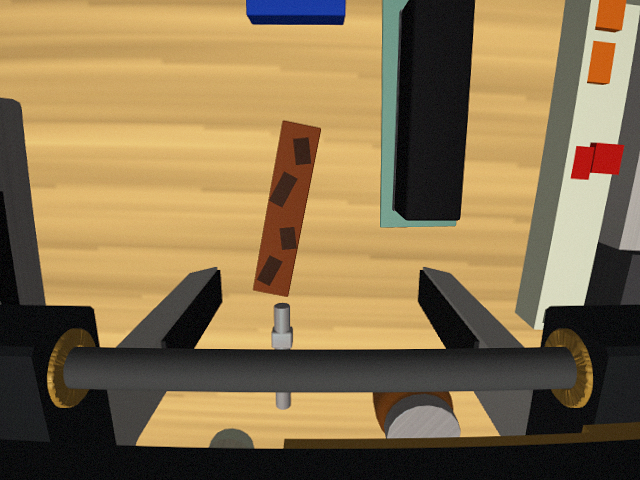

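The fit agrees with the picture: blank from (302,122) to (272,295), with the vise tip just beyond its end. Going in.

Call:
carry_out(moves=[{"grip":0,"turn":[0,0,0.016],"offset":[0,0,0]},{"grip":0,"turn":[0,0,0.016],"offset":[0,0,0]},{"grip":0,"turn":[0,0,0],"offset":[0.14,-0.6,0.3]},{"grip":0,"turn":[0,0,0],"offset":[0,0,0.5]},{"grip":0,"turn":[0,0,0],"offset":[0,0,0.5]}])

```text
t: 24.85
position: [583.8, -350.6, 85.4]
ee_rot: [-3.14, 0.002, 2.971]
ft_force: [0.3, -0.5, -0.9]
gripper_width: 93.8
gripper_force: 0.0
```

Call:
carry_out(moves=[{"grip":0,"turn":[0,0,0],"offset":[0,0,0.5]},{"grip":0.3,"turn":[0,0,0],"offset":[0,0,0.5]},{"grip":0.3,"turn":[0,0,0],"offset":[0,0,0]},{"grip":0.3,"turn":[0,0,0],"offset":[0,0,0]}])

```text
t: 25.25
position: [583.9, -349.6, 35.0]
ee_rot: [3.141, -0.0, 2.973]
ft_force: [0.6, 0.3, -0.0]
gripper_width: 73.8
gripper_force: 0.0
```

```bash
python3 b.py w10 blank1:0
```

```text
TCP [ 583.9 -349.6   35. ] jig [  82.5 -373.2] yaw -0.1511 w 73.8 f [ 0.6  0.3 -0. ]
2.9725
('blank1', 0.86, array([ 5.84424e+02, -3.50338e+02, -1.66000e-01]), np.float64(0.189)) [  83.1 -373.9]
```

Call:
carry_out(moves=[{"grip":0.3,"turn":[0,0,0],"offset":[0,0,0.4]},{"grip":0.3,"turn":[0,0,0],"offset":[0,0,0.18]},{"grip":0.3,"turn":[0,0,0],"offset":[0,0,0]},{"grip":1,"turn":[0,0,0],"offset":[0,0,0]},{"grip":1,"turn":[0,0,0],"offset":[0,0,0]}])

```text
t: 25.85
position: [584.8, -350.5, 6.7]
ee_rot: [-3.141, 0.002, 2.972]
ft_force: [0.6, -1.1, -0.8]
gripper_width: 53.0
gripper_force: 0.0
```

Call:
carry_out(moves=[{"grip":1,"turn":[0,0,0],"offset":[0,0,0]},{"grip":1,"turn":[0,0,0],"offset":[0,0,0]},{"grip":1,"turn":[0,0,0],"offset":[0,0,0]},{"grip":1,"turn":[0,0,0],"offset":[0,0,0]}])

```text
t: 26.25
position: [584.4, -350.1, 5.8]
ee_rot: [-3.142, 0.0, 2.972]
ft_force: [-0.2, -0.6, 0.6]
gripper_width: 29.6
gripper_force: 30.0
```

Call:
carry_out(moves=[{"grip":1,"turn":[0,0,0],"offset":[0,0,-0.4]},{"grip":1,"turn":[0,0,0],"offset":[0,0,-0.6]},{"grip":1,"turn":[0,0,-0.012],"offset":[0,0,-0.6]},{"grip":1,"turn":[0,0,-0.012],"offset":[0,0,-0.5]},{"grip":1,"turn":[0,0,0],"offset":[0.1,0.5,0]}])

```text
t: 26.75
position: [581.7, -328.8, 115.6]
ee_rot: [-3.135, 0.008, 3.121]
ft_force: [0.7, -0.7, -0.5]
gripper_width: 29.4
gripper_force: 30.0
```

Call:
carry_out(moves=[{"grip":1,"turn":[0,0,0],"offset":[0.1,0.7,0]},{"grip":1,"turn":[0,0,0],"offset":[0.1,0.7,0]},{"grip":1,"turn":[0,0,0],"offset":[0.1,0.7,0]},{"grip":1,"turn":[0,0,0],"offset":[0.1,0.7,0]},{"grip":1,"turn":[0,0,0],"offset":[0.1,0.7,0]}])

```text
t: 27.25
position: [557.3, -148.1, 110.2]
ee_rot: [3.141, -0.0, 3.123]
ft_force: [0.3, 1.1, -0.9]
gripper_width: 29.4
gripper_force: 30.0
```

Call:
carry_out(moves=[{"grip":1,"turn":[0,0,0],"offset":[0.1,0.7,0]},{"grip":1,"turn":[0,0,0],"offset":[0.1,0.7,0]},{"grip":1,"turn":[0,0,0],"offset":[0.1,0.7,0]},{"grip":1,"turn":[0,0,0],"offset":[0.1,0.7,0]},{"grip":1,"turn":[0,0,0],"offset":[0.1,0.7,0]}])

```text
t: 27.75
position: [535.6, 27.3, 110.3]
ee_rot: [3.142, -0.0, 3.123]
ft_force: [-0.8, -0.4, -0.6]
gripper_width: 29.6
gripper_force: 30.0
```

Call:
carry_out(moves=[{"grip":1,"turn":[0,0,0],"offset":[0.1,0.7,0]},{"grip":1,"turn":[0,0,0],"offset":[0,0.3,0]},{"grip":1,"turn":[0,0,0],"offset":[0,0,0]},{"grip":1,"turn":[0,0,0],"offset":[0,0,0]}])

```text
t: 28.15
position: [532.3, 75.2, 110.3]
ee_rot: [-3.141, -0.0, 3.123]
ft_force: [-0.2, 1.1, -0.7]
gripper_width: 29.8
gripper_force: 30.0
```

```bash
python3 -c "
from c import *; tj()"
```

```text
TCP [532.3  75.2 110.3] jig [23.3 50.6] yaw -0.0006 w 29.8 f [-0.2  1.1 -0.7]
```

Call:
carry_out(moves=[{"grip":1,"turn":[0,0,0],"offset":[0.12,0.06,0.4]},{"grip":1,"turn":[0,0,0],"offset":[0,0,0.4]},{"grip":1,"turn":[0,0,0],"offset":[0,0,0.4]},{"grip":1,"turn":[0,0,0],"offset":[0,0,0.2]},{"grip":1,"turn":[0,0,0],"offset":[0,0,0]}])

```text
t: 28.65
position: [525.0, 77.7, 38.6]
ee_rot: [-3.141, -0.004, 3.121]
ft_force: [-0.1, 0.0, -0.7]
gripper_width: 29.1
gripper_force: 30.0
```

Call:
carry_out(moves=[{"grip":1,"turn":[0,0,0],"offset":[0,0,0.06]},{"grip":1,"turn":[0,0,0],"offset":[0,0,0]},{"grip":1,"turn":[0,0,0],"offset":[0,0,0]}])

```text
t: 28.95
position: [526.9, 79.0, 38.5]
ee_rot: [3.141, 0.002, 3.123]
ft_force: [-0.3, -0.9, -0.8]
gripper_width: 29.5
gripper_force: 30.0
```

```bash
python3 -c "
from c import *; tj()"
```

```text
TCP [526.9  79.   38.5] jig [17.9 54.4] yaw -0.0007 w 29.5 f [-0.3 -0.9 -0.8]
```

Call:
carry_out(moves=[{"grip":1,"turn":[0,0,0],"offset":[0,0,0.04]},{"grip":1,"turn":[0,0,0],"offset":[-0.06,0,0]},{"grip":1,"turn":[0,0,0],"offset":[-0.06,0,0]},{"grip":1,"turn":[0,0,0],"offset":[0,0,0]}])

```text
t: 29.35
position: [533.0, 79.1, 35.8]
ee_rot: [3.141, 0.001, 3.123]
ft_force: [-0.1, 1.0, -0.2]
gripper_width: 29.4
gripper_force: 30.0
```

Call:
carry_out(moves=[{"grip":1,"turn":[0,0,0],"offset":[-0.02,0,0]},{"grip":1,"turn":[0,0,0],"offset":[-0.02,0,0.01]},{"grip":1,"turn":[0,0,0],"offset":[0,0,0]}])

```text
t: 29.65
position: [533.5, 79.1, 35.7]
ee_rot: [3.141, -0.002, 3.123]
ft_force: [-4.5, 0.0, 5.4]
gripper_width: 29.6
gripper_force: 30.0
```

```bash
python3 -c "
from c import *; tj()"
```

```text
TCP [533.5  79.1  35.7] jig [24.5 54.5] yaw -0.0005 w 29.6 f [-4.5  0.   5.4]
```

Call:
carry_out(moves=[{"grip":0.58,"turn":[0,0,0],"offset":[0,0,0]},{"grip":0.58,"turn":[0,0,0],"offset":[0,0,0]},{"grip":0.58,"turn":[0,0,0],"offset":[0,0,0]},{"grip":0.58,"turn":[0,0,0],"offset":[0,0,-0.2]},{"grip":0.58,"turn":[0,0,0],"offset":[0,0,-0.4]}])

```text
t: 30.15
position: [532.7, 79.0, 63.8]
ee_rot: [3.141, -0.004, 3.123]
ft_force: [0.2, 0.1, 0.3]
gripper_width: 39.4
gripper_force: 0.0
```

Call:
carry_out(moves=[{"grip":1,"turn":[0,0,0],"offset":[0,-0.36,0]},{"grip":1,"turn":[0,0,0],"offset":[0,-0.36,0]},{"grip":1,"turn":[0,0,0],"offset":[0,0,0]},{"grip":1,"turn":[0,0,0],"offset":[0,0,0]},{"grip":1,"turn":[0,0,0],"offset":[0,0,0]}])

```text
t: 30.65
position: [533.5, 43.7, 65.0]
ee_rot: [3.141, -0.0, 3.123]
ft_force: [0.3, -0.0, 0.2]
gripper_width: 3.0
gripper_force: 0.0
```

Call:
carry_out(moves=[{"grip":1,"turn":[0,0,0],"offset":[0,0,0.3]},{"grip":1,"turn":[0,0,0],"offset":[0,0,0.28]},{"grip":1,"turn":[0,0,0],"offset":[0,0,0]},{"grip":1,"turn":[0,0,0],"offset":[0,0,0]}])

```text
t: 31.05
position: [532.9, 43.4, 35.3]
ee_rot: [3.141, -0.002, 3.124]
ft_force: [1.0, 0.2, 0.3]
gripper_width: 0.6
gripper_force: 0.0
```

```bash
python3 b.py w11 blank1:30
```

```text
TCP [532.9  43.4  35.3] jig [24.5 18.8] yaw -0.0001 w 0.6 f [1.  0.2 0.3]
3.1235
```

View pics/w11.png

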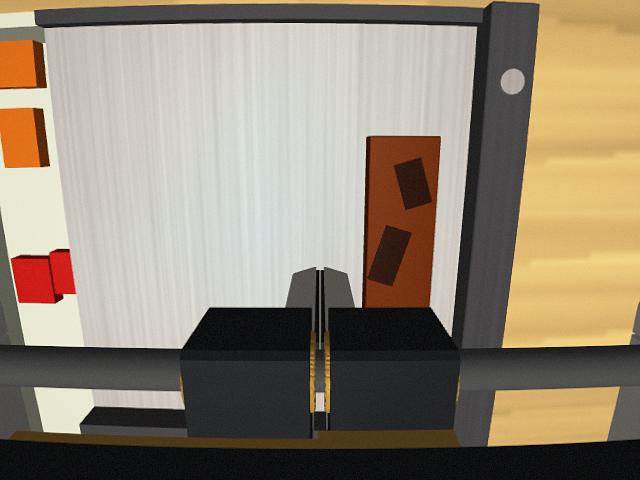

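Blank lies straight with a gap to the side fence, and the fingers are on its free side. Pushing +y.

Call:
carry_out(moves=[{"grip":1,"turn":[0,0,0],"offset":[0,0.15,0]},{"grip":1,"turn":[0,0,0],"offset":[0,0.15,0]},{"grip":1,"turn":[0,0,0],"offset":[0,0.15,0]},{"grip":1,"turn":[0,0,0],"offset":[0,0.06,0]},{"grip":1,"turn":[0,0,0],"offset":[0,0,0]}])

```text
t: 31.65
position: [534.4, 69.2, 36.6]
ee_rot: [3.141, 0.001, 3.124]
ft_force: [0.2, 0.1, 1.3]
gripper_width: -0.0
gripper_force: 0.6
```

Call:
carry_out(moves=[{"grip":1,"turn":[0,0,0],"offset":[0,0.03,0]},{"grip":1,"turn":[0,0,0],"offset":[0,0.03,0]},{"grip":1,"turn":[0,0,0],"offset":[0,0,0]}])

```text
t: 31.95
position: [534.3, 70.4, 36.4]
ee_rot: [-3.14, 0.001, 3.123]
ft_force: [0.1, -4.6, 4.7]
gripper_width: 0.6
gripper_force: 3.2
```

```bash
python3 -c "
from c import *; tj()"
```

```text
TCP [534.3  70.4  36.4] jig [25.3 45.8] yaw -0.0009 w 0.6 f [ 0.1 -4.6  4.7]
```

Call:
carry_out(moves=[{"grip":1,"turn":[0,0,0],"offset":[0,0.03,0]},{"grip":1,"turn":[0,0,0],"offset":[0,-0.16,0]},{"grip":1,"turn":[0,0,0],"offset":[0.55,0,0]},{"grip":1,"turn":[0,0,0],"offset":[0.55,0,0]},{"grip":1,"turn":[0,0,0],"offset":[0,0,0]}])

```text
t: 32.45
position: [475.0, 66.8, 34.3]
ee_rot: [3.139, -0.005, 3.123]
ft_force: [0.3, -0.7, -0.9]
gripper_width: 0.2
gripper_force: 0.0
```

Call:
carry_out(moves=[{"grip":1,"turn":[0,0,0],"offset":[0,0.08,0]},{"grip":1,"turn":[0,0,0],"offset":[0,0.04,0]},{"grip":1,"turn":[0,0,0],"offset":[0,0.03,0]},{"grip":1,"turn":[0,0,0],"offset":[0,0,0]}])

```text
t: 32.85
position: [479.2, 71.2, 35.9]
ee_rot: [-3.136, -0.002, 3.123]
ft_force: [-2.3, -8.1, 2.1]
gripper_width: 0.6
gripper_force: 3.3
```

```bash
python3 -c "
from c import *; tj()"
```

```text
TCP [479.2  71.2  35.9] jig [-29.7  45.7] yaw -0.0003 w 0.6 f [-2.3 -8.1  2.1]
```

Call:
carry_out(moves=[{"grip":1,"turn":[0,0,0],"offset":[0,-0.14,0]},{"grip":1,"turn":[0,0,0],"offset":[0.37,0,0]},{"grip":1,"turn":[0,0,0],"offset":[0.37,0,0]},{"grip":1,"turn":[0,0,0],"offset":[0,0.3,0]},{"grip":1,"turn":[0,0,0],"offset":[0,0.3,0]}])

```text
t: 33.35
position: [443.1, 97.9, 36.1]
ee_rot: [3.14, 0.001, 3.122]
ft_force: [0.9, -0.2, 0.3]
gripper_width: 0.7
gripper_force: 0.0
```

Call:
carry_out(moves=[{"grip":1,"turn":[0,0,0],"offset":[-0.1,0,0]},{"grip":1,"turn":[0,0,0],"offset":[-0.1,0,0]},{"grip":1,"turn":[0,0,0],"offset":[-0.08,0,0]},{"grip":1,"turn":[0,0,0],"offset":[0,0,0]}])

```text
t: 33.75
position: [457.4, 96.5, 35.9]
ee_rot: [3.141, 0.0, 3.122]
ft_force: [0.2, -0.3, 0.0]
gripper_width: 0.3
gripper_force: 0.0
```

```bash
python3 -c "
from c import *; tj()"
```

```text
TCP [457.4  96.5  35.9] jig [-52.   70.5] yaw -0.0014 w 0.3 f [ 0.2 -0.3  0. ]
```

Call:
carry_out(moves=[{"grip":1,"turn":[0,0,0],"offset":[-0.03,0,0]},{"grip":1,"turn":[0,0,0],"offset":[-0.03,0,0]},{"grip":1,"turn":[0,0,0],"offset":[0,0,0]}])

```text
t: 34.05
position: [458.0, 96.5, 35.8]
ee_rot: [-3.141, -0.004, 3.123]
ft_force: [-5.5, -0.9, 4.8]
gripper_width: 0.3
gripper_force: 2.5
```

```bash
python3 -c "
from c import *; tj()"
```

```text
TCP [458.   96.5  35.8] jig [-51.4  70.6] yaw -0.0009 w 0.3 f [-5.5 -0.9  4.8]
```

Call:
carry_out(moves=[{"grip":1,"turn":[0,0,0],"offset":[0.2,0,0]},{"grip":1,"turn":[0,0,0],"offset":[0,0,-0.6]},{"grip":1,"turn":[0,0,0],"offset":[0,0,-0.6]},{"grip":0,"turn":[0,0,0],"offset":[-0.15,0.3,-0.6]},{"grip":0,"turn":[0,0,0],"offset":[-0.15,0.65,-0.5]}])

```text
t: 34.55
position: [466.1, 143.5, 153.1]
ee_rot: [-3.142, 0.004, 3.12]
ft_force: [-0.1, -0.6, 0.1]
gripper_width: 13.5
gripper_force: 0.0
```

Call:
carry_out(moves=[{"grip":0,"turn":[0,0,0],"offset":[-0.2,0.65,0]},{"grip":0,"turn":[0,0,0],"offset":[-0.2,0.65,0]},{"grip":0,"turn":[0,0,0],"offset":[-0.2,0.65,0]},{"grip":0,"turn":[0,0,0],"offset":[-0.2,0.65,0]},{"grip":0,"turn":[0,0,0],"offset":[-0.2,0.65,0]}])

```text
t: 35.05
position: [518.6, 307.3, 151.1]
ee_rot: [3.141, 0.001, 3.123]
ft_force: [0.2, 0.1, 1.2]
gripper_width: 53.4
gripper_force: 0.0
```

Call:
carry_out(moves=[{"grip":0,"turn":[0,0,0],"offset":[-0.2,0.2,0]},{"grip":0,"turn":[0,0,0],"offset":[0,0,0]},{"grip":0,"turn":[0,0,0],"offset":[0,0,0]}])

```text
t: 35.35
position: [528.2, 315.3, 150.7]
ee_rot: [-3.141, -0.0, 3.123]
ft_force: [-0.1, -0.6, 0.2]
gripper_width: 77.2
gripper_force: 0.0
```

```bash
python3 b.py w12 blank1:0
```

```text
TCP [528.2 315.3 150.7] jig [ 14.9 290.6] yaw -0.0005 w 77.2 f [-0.1 -0.6  0.2]
3.1231
('blank1', 0.67, array([ 4.92592e+02,  3.39882e+02, -1.03000e-01]), np.float64(0.031)) [-21.2 314.6]
('blank1', 0.63, array([ 5.36569e+02,  6.36500e+01, -2.40000e-02]), np.float64(0.238)) [27.8 39.2]
```

View pics/w12.png

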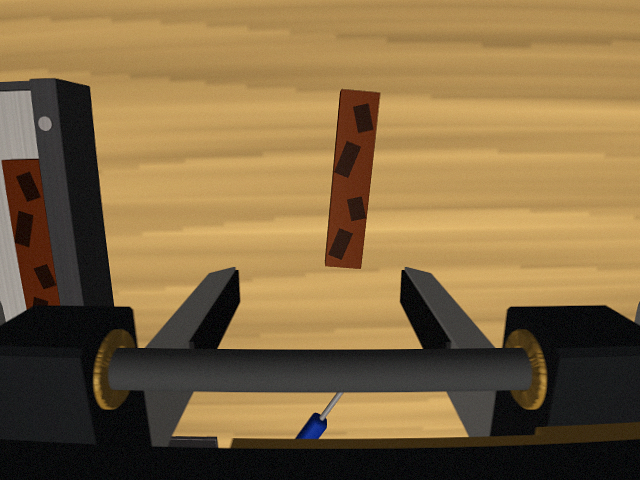

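Call:
carry_out(moves=[{"grip":0.2,"turn":[0,0,0.0135],"offset":[0,0,0]},{"grip":0.2,"turn":[0,0,0],"offset":[0.38,0.21,0.2]},{"grip":0.2,"turn":[0,0,0],"offset":[0.38,0.21,0.5]},{"grip":0.2,"turn":[0,0,0],"offset":[0,0,0.6]},{"grip":0.2,"turn":[0,0,0],"offset":[0,0,0.6]}])

```text
t: 35.95
position: [492.6, 340.1, 56.2]
ee_rot: [3.14, 0.002, 3.038]
ft_force: [0.1, 1.1, 0.3]
gripper_width: 74.9
gripper_force: 0.0
```

Call:
carry_out(moves=[{"grip":0.2,"turn":[0,0,0],"offset":[0,0,0.4]},{"grip":0.2,"turn":[0,0,0],"offset":[0,0,0]},{"grip":0.2,"turn":[0,0,0],"offset":[0,0,0]}])

```text
t: 36.25
position: [493.0, 339.8, 36.6]
ee_rot: [3.141, 0.0, 3.037]
ft_force: [0.6, -0.2, -0.4]
gripper_width: 74.9
gripper_force: 0.0
```

```bash
python3 b.py w13 blank1:0
```

```text
TCP [493.  339.8  36.6] jig [-20.8 314.5] yaw -0.0863 w 74.9 f [ 0.6 -0.2 -0.4]
3.0373
('blank1', 0.58, array([ 4.92305e+02,  3.40053e+02, -9.90000e-02]), np.float64(0.162)) [-21.5 314.7]
```

Call:
carry_out(moves=[{"grip":0.2,"turn":[0,0,0],"offset":[0,0,0.4]},{"grip":0.2,"turn":[0,0,0],"offset":[0,0,0.22]},{"grip":1,"turn":[0,0,0],"offset":[0,0,0]},{"grip":1,"turn":[0,0,0],"offset":[0,0,0]},{"grip":1,"turn":[0,0,0],"offset":[0,0,0]}])

```text
t: 36.85
position: [493.6, 340.8, 6.1]
ee_rot: [3.14, 0.001, 3.038]
ft_force: [-0.3, 0.0, 0.9]
gripper_width: 54.9
gripper_force: 0.0
```

Call:
carry_out(moves=[{"grip":1,"turn":[0,0,0],"offset":[0,0,0]},{"grip":1,"turn":[0,0,0],"offset":[0,0,0]},{"grip":1,"turn":[0,0,0],"offset":[0,0,0]},{"grip":1,"turn":[0,0,0],"offset":[0,0,0]},{"grip":1,"turn":[0,0,0],"offset":[0,0,0]}])

```text
t: 37.35
position: [493.1, 340.6, 5.4]
ee_rot: [3.141, 0.0, 3.038]
ft_force: [0.0, 0.3, 1.8]
gripper_width: 29.4
gripper_force: 30.0
```

Call:
carry_out(moves=[{"grip":1,"turn":[0,0,0],"offset":[0,0,-0.4]},{"grip":1,"turn":[0,0,-0.0137],"offset":[0,0,-0.6]},{"grip":1,"turn":[0,0,0],"offset":[0,0,-0.6]},{"grip":1,"turn":[0,0,0],"offset":[0,0,-0.5]},{"grip":1,"turn":[0,0,0],"offset":[-0.1,-0.5,0]}])

```text
t: 37.85
position: [499.4, 318.5, 114.9]
ee_rot: [3.136, 0.008, 3.128]
ft_force: [0.1, 0.3, -0.2]
gripper_width: 29.5
gripper_force: 30.0
```

Call:
carry_out(moves=[{"grip":1,"turn":[0,0,0],"offset":[-0.1,-0.65,0]},{"grip":1,"turn":[0,0,0],"offset":[-0.1,-0.65,0]},{"grip":1,"turn":[0,0,0],"offset":[-0.1,-0.65,0]},{"grip":1,"turn":[0,0,0],"offset":[-0.1,-0.65,0]},{"grip":1,"turn":[0,0,0],"offset":[-0.1,-0.65,0]}])

```text
t: 38.35
position: [519.4, 151.1, 109.6]
ee_rot: [-3.142, -0.001, 3.124]
ft_force: [0.3, -0.1, -1.2]
gripper_width: 29.8
gripper_force: 30.0
```

Call:
carry_out(moves=[{"grip":1,"turn":[0,0,0],"offset":[-0.1,-0.65,0]},{"grip":1,"turn":[0,0,0],"offset":[0,-0.65,0]},{"grip":1,"turn":[0,0,0],"offset":[0,-0.65,0]},{"grip":1,"turn":[0,0,0],"offset":[0,0,0]},{"grip":1,"turn":[0,0,0],"offset":[0,0,0]}])

```text
t: 38.85
position: [522.8, 54.6, 109.7]
ee_rot: [3.141, -0.001, 3.123]
ft_force: [0.4, -0.4, -1.5]
gripper_width: 29.6
gripper_force: 30.0
```

```bash
python3 -c "
from c import *; tj()"
```

```text
TCP [522.8  54.6 109.7] jig [14.1 29.8] yaw -0.001 w 29.6 f [ 0.4 -0.4 -1.5]
```

Call:
carry_out(moves=[{"grip":1,"turn":[0,0,0],"offset":[0,-0.12,0.4]},{"grip":1,"turn":[0,0,0],"offset":[0,0,0.4]},{"grip":1,"turn":[0,0,0],"offset":[0,0,0.4]},{"grip":1,"turn":[0,0,0],"offset":[0,0,0.24]},{"grip":1,"turn":[0,0,0],"offset":[0,0,0]}])

```text
t: 39.35
position: [521.7, 49.9, 36.3]
ee_rot: [3.141, -0.003, 3.126]
ft_force: [-0.3, -0.3, -0.7]
gripper_width: 29.7
gripper_force: 30.0
```

Call:
carry_out(moves=[{"grip":1,"turn":[0,0,0],"offset":[-0.06,0,0.03]},{"grip":1,"turn":[0,0,0],"offset":[-0.06,0,0]},{"grip":1,"turn":[0,0,0],"offset":[-0.06,0,0]},{"grip":1,"turn":[0,0,0],"offset":[0,0,0]}])

```text
t: 39.75
position: [532.9, 48.7, 37.2]
ee_rot: [3.141, 0.002, 3.124]
ft_force: [0.4, -0.1, -0.7]
gripper_width: 29.9
gripper_force: 30.0
```

```bash
python3 -c "
from c import *; tj()"
```

```text
TCP [532.9  48.7  37.2] jig [24.3 24.1] yaw 0.0006 w 29.9 f [ 0.4 -0.1 -0.7]
```

Call:
carry_out(moves=[{"grip":1,"turn":[0,0,0],"offset":[-0.02,0,0.03]},{"grip":1,"turn":[0,0,0],"offset":[-0.02,0,0]},{"grip":1,"turn":[0,0,0],"offset":[0,0,0]}])

```text
t: 40.05
position: [533.9, 48.6, 34.9]
ee_rot: [3.142, -0.0, 3.124]
ft_force: [-0.5, -0.4, -0.5]
gripper_width: 29.5
gripper_force: 30.0
```

```bash
python3 -c "
from c import *; tj()"
```

```text
TCP [533.9  48.6  34.9] jig [25.3 24.1] yaw 0.0006 w 29.5 f [-0.5 -0.4 -0.5]
```

Call:
carry_out(moves=[{"grip":1,"turn":[0,0,0],"offset":[-0.03,0,0]},{"grip":0.58,"turn":[0,0,0],"offset":[0,0,0]},{"grip":0.58,"turn":[0,0,0],"offset":[0,0,0]},{"grip":0.58,"turn":[0,0,0],"offset":[0,0,-0.2]},{"grip":0.58,"turn":[0,0,0],"offset":[0,0,-0.4]}])

```text
t: 40.55
position: [534.0, 48.7, 64.1]
ee_rot: [3.141, -0.004, 3.124]
ft_force: [0.7, 0.3, -0.3]
gripper_width: 39.4
gripper_force: 0.0
```

Call:
carry_out(moves=[{"grip":1,"turn":[0,0,0],"offset":[0,-0.36,0]},{"grip":1,"turn":[0,0,0],"offset":[0,-0.36,0]},{"grip":1,"turn":[0,0,0],"offset":[0,0,0]},{"grip":1,"turn":[0,0,0],"offset":[0,0,0]},{"grip":1,"turn":[0,0,0],"offset":[0,0,0]}])

```text
t: 41.05
position: [534.8, 13.3, 65.2]
ee_rot: [3.141, 0.0, 3.125]
ft_force: [-0.6, 0.1, -0.1]
gripper_width: 2.8
gripper_force: 0.0
```

Call:
carry_out(moves=[{"grip":1,"turn":[0,0,0],"offset":[0,0,0.3]},{"grip":1,"turn":[0,0,0],"offset":[0,0,0.26]},{"grip":1,"turn":[0,0,0],"offset":[0,0,0]},{"grip":1,"turn":[0,0,0],"offset":[0,0,0]}])

```text
t: 41.45
position: [534.3, 13.1, 36.4]
ee_rot: [3.141, -0.002, 3.125]
ft_force: [-0.6, 0.6, -0.1]
gripper_width: 0.4
gripper_force: 0.0
```

```bash
python3 -c "
from c import *; tj()"
```

```text
TCP [534.3  13.1  36.4] jig [ 26.4 -11.4] yaw 0.0012 w 0.4 f [-0.6  0.6 -0.1]
```

Call:
carry_out(moves=[{"grip":1,"turn":[0,0,0],"offset":[0,0.15,0]},{"grip":1,"turn":[0,0,0],"offset":[0,0.15,0]},{"grip":1,"turn":[0,0,0],"offset":[0,0.15,0]},{"grip":1,"turn":[0,0,0],"offset":[0,0.05,0]},{"grip":1,"turn":[0,0,0],"offset":[0,0,0]}])

```text
t: 41.95
position: [535.6, 38.3, 37.5]
ee_rot: [3.141, 0.001, 3.125]
ft_force: [0.8, 0.1, 0.2]
gripper_width: 0.6
gripper_force: 0.2
```

Call:
carry_out(moves=[{"grip":1,"turn":[0,0,0],"offset":[0,0.03,0]},{"grip":1,"turn":[0,0,0],"offset":[0,0.03,0]},{"grip":1,"turn":[0,0,0],"offset":[0,0.02,0]},{"grip":1,"turn":[0,0,0],"offset":[0,0,0]}])

```text
t: 42.35
position: [535.5, 41.0, 37.3]
ee_rot: [-3.141, 0.0, 3.124]
ft_force: [-1.1, -2.9, 3.6]
gripper_width: 0.6
gripper_force: 2.1
```

```bash
python3 -c "
from c import *; tj()"
```

```text
TCP [535.5  41.   37.3] jig [27.1 16.5] yaw 0.0005 w 0.6 f [-1.1 -2.9  3.6]
```

Call:
carry_out(moves=[{"grip":1,"turn":[0,0,0],"offset":[0,0.03,0]},{"grip":1,"turn":[0,0,0],"offset":[0,0,0]},{"grip":1,"turn":[0,0,0],"offset":[0,-0.18,0]},{"grip":1,"turn":[0,0,0],"offset":[0.55,0,0]},{"grip":1,"turn":[0,0,0],"offset":[0.55,0,0]}])

```text
t: 42.85
position: [479.2, 35.5, 36.1]
ee_rot: [3.139, -0.002, 3.124]
ft_force: [-0.6, -0.6, 0.3]
gripper_width: 0.5
gripper_force: 0.0
```

Call:
carry_out(moves=[{"grip":1,"turn":[0,0,0],"offset":[0,0.1,0.02]},{"grip":1,"turn":[0,0,0],"offset":[0,0.06,0]},{"grip":1,"turn":[0,0,0],"offset":[0,0.02,0]},{"grip":1,"turn":[0,0,0],"offset":[0,0.02,0]},{"grip":1,"turn":[0,0,0],"offset":[0,0,0]}])

```text
t: 43.35
position: [476.5, 40.2, 34.4]
ee_rot: [-3.131, -0.01, 3.124]
ft_force: [-9.4, -14.3, 3.8]
gripper_width: 0.3
gripper_force: 7.1
```

```bash
python3 -c "
from c import *; tj()"
```

```text
TCP [476.5  40.2  34.4] jig [-31.9  14.7] yaw 0.0009 w 0.3 f [ -9.4 -14.3   3.8]
```

Call:
carry_out(moves=[{"grip":1,"turn":[0,0,0],"offset":[0,-0.2,0]},{"grip":1,"turn":[0,0,0],"offset":[0.37,0,0]},{"grip":1,"turn":[0,0,0],"offset":[0.39,0,0]},{"grip":1,"turn":[0,0,0],"offset":[0,0.4,0]},{"grip":1,"turn":[0,0,0],"offset":[0,0.4,0]}])

```text
t: 43.85
position: [443.3, 76.5, 35.9]
ee_rot: [3.14, 0.001, 3.123]
ft_force: [0.6, -0.7, -0.6]
gripper_width: 0.2
gripper_force: 0.0
```

Call:
carry_out(moves=[{"grip":1,"turn":[0,0,0],"offset":[-0.1,0,0]},{"grip":1,"turn":[0,0,0],"offset":[-0.1,0,0]},{"grip":1,"turn":[0,0,0],"offset":[0,0,0]}])

```text
t: 44.15
position: [454.0, 75.2, 36.0]
ee_rot: [3.141, 0.001, 3.124]
ft_force: [0.0, -0.4, -0.1]
gripper_width: 0.3
gripper_force: 0.0
```

```bash
python3 -c "
from c import *; tj(); snap('top','t14')
i=robot.camera_info('top')
for o in fit('top','blank1',i,30): print(o,jig(o[2]))"
```

```text
TCP [454.   75.2  36. ] jig [-55.   49.2] yaw 0.0003 w 0.3 f [ 0.  -0.4 -0.1]
```

Call:
carry_out(moves=[{"grip":1,"turn":[0,0,0],"offset":[-0.06,-0.05,0]},{"grip":1,"turn":[0,0,0],"offset":[-0.03,0,0]},{"grip":1,"turn":[0,0,0],"offset":[-0.03,0,0]},{"grip":1,"turn":[0,0,0],"offset":[0,0,0]}])

```text
t: 44.65
position: [457.4, 72.3, 35.8]
ee_rot: [-3.141, -0.004, 3.124]
ft_force: [-5.6, -1.1, 3.1]
gripper_width: -0.0
gripper_force: 2.4
```

```bash
python3 -c "
from c import *; tj()"
```

```text
TCP [457.4  72.3  35.8] jig [-51.6  46.4] yaw 0.0004 w -0.0 f [-5.6 -1.1  3.1]
```

Call:
carry_out(moves=[{"grip":1,"turn":[0,0,0],"offset":[0.2,0,0]},{"grip":1,"turn":[0,0,0],"offset":[0,-0.45,0]},{"grip":1,"turn":[0,0,0],"offset":[0,-0.45,0]},{"grip":1,"turn":[0,0,0],"offset":[-0.35,0,0]},{"grip":1,"turn":[0,0,0],"offset":[-0.35,0,0]}])

```text
t: 45.15
position: [483.4, 27.2, 36.2]
ee_rot: [3.141, 0.002, 3.123]
ft_force: [0.1, 0.4, 0.6]
gripper_width: 0.4
gripper_force: 0.0
```

Call:
carry_out(moves=[{"grip":1,"turn":[0,0,0],"offset":[0,0,0]},{"grip":1,"turn":[0,0,0],"offset":[0,0.12,0]},{"grip":1,"turn":[0,0,0],"offset":[0,0.1,0]},{"grip":1,"turn":[0,0,0],"offset":[0,0.04,0]},{"grip":1,"turn":[0,0,0],"offset":[0,0,0]}])

```text
t: 45.65
position: [482.6, 40.8, 35.9]
ee_rot: [-3.141, -0.0, 3.125]
ft_force: [-0.5, -1.8, 0.3]
gripper_width: 0.5
gripper_force: 0.5
```

```bash
python3 -c "
from c import *; tj()"
```

```text
TCP [482.6  40.8  35.9] jig [-25.8  15.4] yaw 0.0017 w 0.5 f [-0.5 -1.8  0.3]
```

Call:
carry_out(moves=[{"grip":1,"turn":[0,0,0],"offset":[0,0.03,0]},{"grip":1,"turn":[0,0,0],"offset":[0,0.03,0]},{"grip":1,"turn":[0,0,0],"offset":[0,0,0]}])

```text
t: 45.95
position: [482.6, 41.2, 35.9]
ee_rot: [-3.136, -0.001, 3.124]
ft_force: [-2.0, -7.7, 1.9]
gripper_width: 0.5
gripper_force: 3.1
```

```bash
python3 -c "
from c import *; tj()"
```

```text
TCP [482.6  41.2  35.9] jig [-25.8  15.7] yaw 0.0007 w 0.5 f [-2.  -7.7  1.9]
```

Call:
carry_out(moves=[{"grip":1,"turn":[0,0,0],"offset":[0,-0.2,0]},{"grip":1,"turn":[0,0,0],"offset":[-0.5,0,0]},{"grip":1,"turn":[0,0,0],"offset":[-0.5,0,0]},{"grip":1,"turn":[0,0,0],"offset":[-0.5,0,0]},{"grip":1,"turn":[0,0,0],"offset":[0,0,0]}])

```text
t: 46.45
position: [560.7, 32.2, 36.0]
ee_rot: [3.14, 0.002, 3.124]
ft_force: [0.3, -0.3, -0.1]
gripper_width: 0.8
gripper_force: 0.0
```

Call:
carry_out(moves=[{"grip":1,"turn":[0,0,0],"offset":[0,0.12,0]},{"grip":1,"turn":[0,0,0],"offset":[0,0.04,0]},{"grip":1,"turn":[0,0,0],"offset":[0,0.04,0]},{"grip":1,"turn":[0,0,0],"offset":[0,0,0]}])

```text
t: 46.85
position: [557.6, 39.7, 36.5]
ee_rot: [-3.136, 0.001, 3.124]
ft_force: [0.2, -7.7, 1.0]
gripper_width: 0.7
gripper_force: 3.0
```

```bash
python3 -c "
from c import *; tj()"
```

```text
TCP [557.6  39.7  36.5] jig [49.2 15.6] yaw 0.0008 w 0.7 f [ 0.2 -7.7  1. ]
```

Both check points give the same y (15.6/15.7), so the blanks are square and flush. Next is the guide.

Call:
carry_out(moves=[{"grip":1,"turn":[0,0,0],"offset":[0,-0.2,0]},{"grip":1,"turn":[0,0,0],"offset":[0,-0.2,-0.6]},{"grip":0,"turn":[0,0,0],"offset":[0,0,-0.6]},{"grip":0,"turn":[0,0,0],"offset":[0,0,-0.6]},{"grip":0,"turn":[0,0,0],"offset":[0.14,-0.65,-0.5]}])

```text
t: 47.35
position: [550.3, -7.3, 152.7]
ee_rot: [3.138, 0.002, 3.129]
ft_force: [0.9, -0.9, -0.4]
gripper_width: 21.1
gripper_force: 0.0
```

Call:
carry_out(moves=[{"grip":0,"turn":[0,0,0],"offset":[0.14,-0.65,0]},{"grip":0,"turn":[0,0,0],"offset":[0.14,-0.65,0]},{"grip":0,"turn":[0,0,0],"offset":[0.14,-0.65,0]},{"grip":0,"turn":[0,0,0],"offset":[0.14,-0.65,0]},{"grip":0,"turn":[0,0,0],"offset":[0.14,-0.65,0]}])

```text
t: 47.85
position: [511.5, -172.3, 150.9]
ee_rot: [3.14, 0.0, 3.125]
ft_force: [0.2, -0.1, -0.7]
gripper_width: 60.9
gripper_force: 0.0
```

Call:
carry_out(moves=[{"grip":0,"turn":[0,0,0],"offset":[0.14,-0.65,0]},{"grip":0,"turn":[0,0,0],"offset":[0.14,-0.65,0]},{"grip":0,"turn":[0,0,0],"offset":[0.14,-0.65,0]},{"grip":0,"turn":[0,0,0],"offset":[0.14,-0.65,0]},{"grip":0,"turn":[0,0,0],"offset":[0.14,-0.65,0]}])

```text
t: 48.35
position: [473.9, -334.1, 150.9]
ee_rot: [3.14, 0.001, 3.125]
ft_force: [0.8, 0.1, 0.4]
gripper_width: 93.7
gripper_force: 0.0
```

Call:
carry_out(moves=[{"grip":0,"turn":[0,0,0],"offset":[0,0,0]},{"grip":0,"turn":[0,0,0],"offset":[0,0,0]},{"grip":0,"turn":[0,0,0],"offset":[0,0,0]}])

```text
t: 48.65
position: [474.8, -332.5, 150.9]
ee_rot: [3.14, 0.0, 3.125]
ft_force: [0.4, 0.3, 0.5]
gripper_width: 94.6
gripper_force: 0.0
```

```bash
python3 b.py w15 guide:0 wiper:3
```

```text
TCP [ 474.8 -332.5  150.9] jig [ -26.9 -358.1] yaw 0.0017 w 94.6 f [0.4 0.3 0.5]
3.1253
('guide', 0.93, array([ 420.89 , -345.057,   -1.549]), np.float64(0.029)) [ -80.5 -371.6]
('wiper', 0.9, array([ 5.04254e+02, -2.45498e+02,  3.70000e-02]), np.float64(0.326)) [   1.  -270.5]
```

Call:
carry_out(moves=[{"grip":0,"turn":[0,0,-0.006],"offset":[0.54,-0.11,0]},{"grip":0,"turn":[0,0,0],"offset":[0.54,-0.11,0]},{"grip":0,"turn":[0,0,0],"offset":[0,0,0.6]},{"grip":0,"turn":[0,0,0],"offset":[0,0,0.6]},{"grip":0,"turn":[0,0,0],"offset":[0,0,0.6]}])

```text
t: 49.3
position: [421.2, -344.4, 60.6]
ee_rot: [-3.141, 0.001, -3.12]
ft_force: [0.1, 0.1, 0.7]
gripper_width: 94.2
gripper_force: 0.0
```

Call:
carry_out(moves=[{"grip":0,"turn":[0,0,0],"offset":[0,0,0.3]},{"grip":0,"turn":[0,0,0],"offset":[0,0,0]},{"grip":0,"turn":[0,0,0],"offset":[0,0,0]}])

```text
t: 49.6
position: [421.5, -345.0, 46.9]
ee_rot: [-3.141, 0.001, -3.12]
ft_force: [0.0, -1.2, 0.8]
gripper_width: 94.1
gripper_force: 0.0
```

```bash
python3 b.py w16 guide:0
```

```text
TCP [ 421.5 -345.    46.9] jig [ -80.  -371.5] yaw 0.0391 w 94.1 f [ 0.  -1.2  0.8]
-3.1205
('guide', 0.6, array([ 420.884, -344.973,   -1.547]), np.float64(0.031)) [ -80.5 -371.5]
```

Well aligned. Down 32.5 mm to about 14.5, then close.

Call:
carry_out(moves=[{"grip":0,"turn":[0,0,0],"offset":[0.01,0,0.4]},{"grip":0,"turn":[0,0,0],"offset":[0,0,0.24]},{"grip":0,"turn":[0,0,0],"offset":[0,0,0]},{"grip":1,"turn":[0,0,0],"offset":[0,0,0]},{"grip":1,"turn":[0,0,0],"offset":[0,0,0]}])

```text
t: 50.2
position: [420.8, -345.5, 15.0]
ee_rot: [-3.14, 0.001, -3.121]
ft_force: [0.0, 0.4, 0.0]
gripper_width: 81.5
gripper_force: 0.0
```

Call:
carry_out(moves=[{"grip":1,"turn":[0,0,0],"offset":[0,0,0]},{"grip":1,"turn":[0,0,0],"offset":[0,0,0]},{"grip":1,"turn":[0,0,0],"offset":[0,0,0]}])

```text
t: 50.5
position: [420.7, -345.0, 14.8]
ee_rot: [-3.141, 0.001, -3.121]
ft_force: [-0.6, 0.8, 3.0]
gripper_width: 69.7
gripper_force: 30.0
```

Call:
carry_out(moves=[{"grip":1,"turn":[0,0,0],"offset":[0,0,-0.4]},{"grip":1,"turn":[0,0,0.0062],"offset":[0,0,-0.6]},{"grip":1,"turn":[0,0,0],"offset":[0,0,-0.6]},{"grip":1,"turn":[0,0,0],"offset":[0,0,-0.4]},{"grip":1,"turn":[0,0,0],"offset":[-0.35,0.62,0]}])

```text
t: 51.0
position: [438.8, -318.6, 117.8]
ee_rot: [-3.134, 0.005, 3.118]
ft_force: [0.7, 1.0, -1.7]
gripper_width: 69.8
gripper_force: 30.0
```

Call:
carry_out(moves=[{"grip":1,"turn":[0,0,0],"offset":[-0.35,0.62,0]},{"grip":1,"turn":[0,0,0],"offset":[-0.35,0.62,0]},{"grip":1,"turn":[0,0,0],"offset":[-0.35,0.62,0]},{"grip":1,"turn":[0,0,0],"offset":[-0.35,0.62,0]},{"grip":1,"turn":[0,0,0],"offset":[-0.35,0.62,0]}])

```text
t: 51.5
position: [528.9, -159.7, 113.3]
ee_rot: [-3.142, -0.001, 3.123]
ft_force: [0.3, -0.7, -1.1]
gripper_width: 69.7
gripper_force: 30.0
```

Call:
carry_out(moves=[{"grip":1,"turn":[0,0,0],"offset":[-0.35,0.62,0]},{"grip":1,"turn":[0,0,0],"offset":[-0.35,0.62,0]},{"grip":1,"turn":[0,0,0],"offset":[-0.35,0.62,0]},{"grip":1,"turn":[0,0,0],"offset":[-0.35,0.62,0]},{"grip":1,"turn":[0,0,0],"offset":[-0.35,0.62,0]}])

```text
t: 52.0
position: [619.3, -6.4, 113.1]
ee_rot: [-3.141, -0.001, 3.123]
ft_force: [0.9, -0.7, -1.6]
gripper_width: 69.9
gripper_force: 30.0
```

Call:
carry_out(moves=[{"grip":1,"turn":[0,0,0],"offset":[-0.35,0.62,0]},{"grip":1,"turn":[0,0,0],"offset":[0,0,0]},{"grip":1,"turn":[0,0,0],"offset":[0,0,0]},{"grip":1,"turn":[0,0,0],"offset":[0,0,0]}])

```text
t: 52.4
position: [636.5, 22.2, 113.4]
ee_rot: [-3.141, -0.001, 3.122]
ft_force: [-0.1, 0.2, -1.5]
gripper_width: 69.2
gripper_force: 30.0
```

```bash
python3 -c "
from c import *; tj(); robot.capture('top'); 
for o in robot.spot_point('top','recess')[:1]: print(o['confidence'],jig(ray('top',o['uv'],45)))"
```

```text
TCP [636.5  22.2 113.4] jig [128.5  -0.5] yaw -0.0014 w 69.2 f [-0.1  0.2 -1.5]
0.64 [136.1 -13.6]
```

Call:
carry_out(moves=[{"grip":1,"turn":[0,0,0],"offset":[-0.036,0.01,0.4]},{"grip":1,"turn":[0,0,0],"offset":[0,0,0.4]},{"grip":1,"turn":[0,0,0],"offset":[0,0,0.16]},{"grip":1,"turn":[0,0,0],"offset":[0,0,0]},{"grip":1,"turn":[0,0,0],"offset":[0,0,0]}])

```text
t: 53.0
position: [639.2, 23.0, 66.8]
ee_rot: [-3.142, 0.001, 3.122]
ft_force: [-0.1, 0.2, -2.3]
gripper_width: 69.7
gripper_force: 30.0
```

Call:
carry_out(moves=[{"grip":1,"turn":[0,0,0],"offset":[0,0,0]},{"grip":1,"turn":[0,0,0],"offset":[0,0,0.06]},{"grip":1,"turn":[0,0,0],"offset":[0,0,0.04]},{"grip":1,"turn":[0,0,0],"offset":[0,0,0]}])

```text
t: 53.4
position: [638.8, 23.6, 60.7]
ee_rot: [3.141, -0.0, 3.123]
ft_force: [0.1, 0.0, -2.4]
gripper_width: 69.8
gripper_force: 30.0
```

```bash
python3 -c "
from c import *; tj()"
```

```text
TCP [638.8  23.6  60.7] jig [130.7   1. ] yaw -0.0005 w 69.8 f [ 0.1  0.  -2.4]
```

Call:
carry_out(moves=[{"grip":1,"turn":[0,0,0],"offset":[0.004,-0.014,0]},{"grip":1,"turn":[0,0,0],"offset":[0,0,0.03]},{"grip":1,"turn":[0,0,0],"offset":[0,0,0.03]},{"grip":1,"turn":[0,0,0],"offset":[0,0,0]}])

```text
t: 53.8
position: [639.0, 22.8, 59.8]
ee_rot: [-3.142, 0.001, 3.123]
ft_force: [-3.2, -0.9, 4.8]
gripper_width: 69.4
gripper_force: 30.0
```

```bash
python3 -c "
from c import *; tj()"
```

```text
TCP [639.   22.8  59.8] jig [1.309e+02 1.000e-01] yaw -0.0005 w 69.4 f [-3.2 -0.9  4.8]
```

```bash
python3 -c "
from c import *; s=robot.sense(); print(s['wrist_torque'],s['ft_force'])
i=robot.camera_info('wrist'); robot.capture('wrist')
for o in fit('wrist','guide',i,45): print(o,jig(o[2]))"
```

```text
[0.11587822 0.53654652 0.09729852] [-3.17672438 -0.92096332  4.81165097]
('guide', 0.71, array([639.142,  22.039,   1.553]), np.float64(0.036)) [131.1  -0.6]
```

Call:
carry_out(moves=[{"grip":1,"turn":[0,0,0],"offset":[0,0,-0.04]},{"grip":1,"turn":[0,0,0],"offset":[0,0,-0.04]},{"grip":1,"turn":[0,0,0],"offset":[0,0,0]}])

```text
t: 54.2
position: [638.8, 22.9, 61.7]
ee_rot: [3.141, -0.0, 3.123]
ft_force: [0.2, -0.5, -1.7]
gripper_width: 69.6
gripper_force: 30.0
```

```bash
python3 -c "
from c import *; s=robot.sense(); print(s['wrist_torque'],s['ft_force']);tj()
i=robot.camera_info('wrist'); snap('wrist','w17')
for o in fit('wrist','guide',i,47): print(o,jig(o[2]))
for n in ('guide_mid','recess'):
  for o in robot.spot_point('wrist',n)[:1]: print(n,o['confidence'],np.round(o['uv']),jig(ray('wrist',o['uv'],60 if n!='recess' else 45)))"
```

```text
[0.02345637 0.0061303  0.0120284 ] [ 0.17547653 -0.54265137 -1.67084709]
TCP [638.8  22.9  61.7] jig [130.7   0.2] yaw -0.0006 w 69.6 f [ 0.2 -0.5 -1.7]
('guide', 0.83, array([639.258,  22.056,   1.551]), np.float64(0.05)) [131.2  -0.6]
guide_mid 0.58 [320. 289.] [131.6  -0.6]
recess 0.32 [64. 85.] [  35.1 -122.3]
```

Call:
carry_out(moves=[{"grip":1,"turn":[0,0,0],"offset":[0.036,0,0]},{"grip":1,"turn":[0,0,0],"offset":[0,0,0.04]},{"grip":1,"turn":[0,0,0],"offset":[0,0,0.04]},{"grip":1,"turn":[0,0,0],"offset":[0,0,0.03]},{"grip":1,"turn":[0,0,0],"offset":[0,0,0]}])

```text
t: 54.9
position: [637.1, 22.9, 59.7]
ee_rot: [3.141, 0.001, 3.123]
ft_force: [-5.6, -0.5, 10.2]
gripper_width: 69.6
gripper_force: 30.0
```

```bash
python3 -c "
from c import *; s=robot.sense(); print(s['wrist_torque'],s['ft_force']);tj()"
```

```text
[0.21834724 0.99767635 0.04841833] [-5.60330143 -0.53457254 10.24532711]
TCP [637.1  22.9  59.7] jig [129.    0.2] yaw -0.0005 w 69.6 f [-5.6 -0.5 10.2]
```

Call:
carry_out(moves=[{"grip":1,"turn":[0,0,0],"offset":[0,0,-0.08]},{"grip":1,"turn":[0,0,0],"offset":[-0.012,-0.036,0]},{"grip":1,"turn":[0,0,0],"offset":[0,0,0]},{"grip":1,"turn":[0,0,0],"offset":[0,0,0.05]},{"grip":1,"turn":[0,0,0],"offset":[0,0,0.05]}])

```text
t: 55.4
position: [637.8, 20.8, 59.3]
ee_rot: [-3.142, 0.001, 3.123]
ft_force: [-8.6, -1.6, 20.2]
gripper_width: 69.8
gripper_force: 30.0
```

```bash
python3 -c "
from c import *; s=robot.sense(); print(s['wrist_torque'],s['ft_force']);tj()"
```

```text
[0.48151926 1.69491791 0.23462341] [-8.62938488 -1.59297443 20.24190766]
TCP [637.8  20.8  59.3] jig [129.8  -1.8] yaw -0.0003 w 69.8 f [-8.6 -1.6 20.2]
```

Still landing on the rim, and the pressure centre is towards +y. I'll lift off and measure the recess itself from close up.

Call:
carry_out(moves=[{"grip":1,"turn":[0,0,0],"offset":[0,0,-0.4]},{"grip":1,"turn":[0,0,0],"offset":[0,0,-0.5]},{"grip":1,"turn":[0,0,0],"offset":[-0.35,0,-0.5]},{"grip":1,"turn":[0,0,0],"offset":[-0.35,0,0]},{"grip":1,"turn":[0,0,0],"offset":[0,0,0]}])

```text
t: 55.9
position: [674.2, 20.2, 125.6]
ee_rot: [3.142, 0.002, 3.123]
ft_force: [0.1, -0.1, -1.5]
gripper_width: 69.1
gripper_force: 30.0
```

Call:
carry_out(moves=[{"grip":1,"turn":[0,0,0],"offset":[0,0,0]},{"grip":1,"turn":[0,0,0],"offset":[0,0,0]}])

```text
t: 56.1
position: [671.1, 20.5, 123.8]
ee_rot: [3.141, -0.003, 3.123]
ft_force: [-0.3, -0.1, -2.1]
gripper_width: 69.7
gripper_force: 30.0
```

```bash
python3 -c "
from c import *; tj(); i=robot.camera_info('wrist'); im=snap('wrist','w18'); import pickle; pickle.dump(i,open('i18.pkl','wb'))
b=im.astype(int); m=(b[...,0]>170)&(b[...,1]>60)&(b[...,1]<160)&(b[...,2]<80)
n,l,st,c=cv2.connectedComponentsWithStats(m.astype(np.uint8))
for k in range(1,n):
  if st[k,4]>60: print(st[k],c[k])
print(*[o['rect'] for o in robot.outline_of('wrist','guide')])
g=fit('wrist','guide',i,robot.sense()['position'][2]-14.8); print(g, [jig(o[2]) for o in g])
P=lambda q:(J[0]+np.cos(J[2])*q[0]-np.sin(J[2])*q[1],J[1]+np.sin(J[2])*q[0]+np.cos(J[2])*q[1],q[2])
for q in [(108,-37,45),(108,37,45),(152,37,45),(152,-37,45),(108,-37,33),(152,37,33),(152,-37,33),(95,90,45),(95,90,30)]: print(q,np.round(proj('wrist',P(q),i),1))"
```

```text
TCP [671.1  20.5 123.8] jig [163.1  -1.5] yaw -0.0006 w 69.7 f [-0.3 -0.1 -2.1]
[ 261  165  108   63 6533] [314.59727537 195.70825042]
[114 391  15  19  80] [119.975 401.075]
[511 390  13  20  67] [518.14925373 401.50746269]
[239.3, 238.2, 399.6, 336.7] [63.3, 0.2, 501.0, 251.8]
[('guide', 0.74, array([671.225,  19.716,   1.544]), np.float64(0.041))] [array([163.2,  -2.3])]
(108, -37, 45) [265.1 162.4]
(108, 37, 45) [381.5 162.4]
(152, 37, 45) [379.2 230.1]
(152, -37, 45) [267. 230.]
(108, -37, 33) [267.5 161.5]
(152, 37, 33) [376.7 226.4]
(152, -37, 33) [269.2 226.3]
(95, 90, 45) [465.4 142.2]
(95, 90, 30) [457.5 142.2]
```

View pics/w18.png

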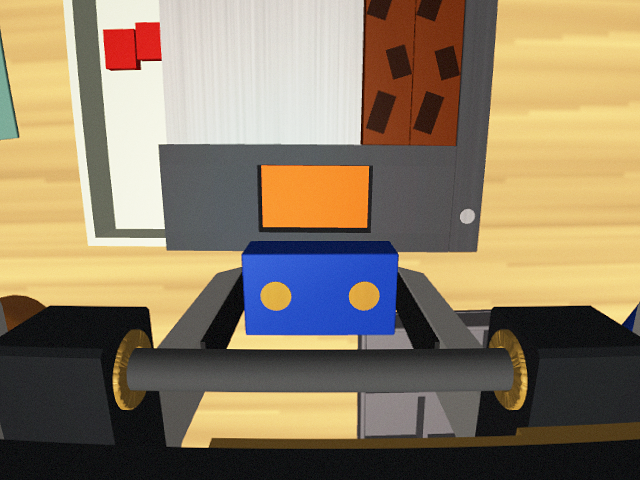

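```bash
python3 - <<'E'
from c import *; import pickle
i=pickle.load(open('i18.pkl','rb')); g=cv2.cvtColor(cv2.imread('pics/w18.png'),6)
pts=[((259,165),(108,-37,45)),((372,165),(108,37,45)),((370,231),(152,37,45)),((259,231),(152,-37,45)),((160,145),(95,-100,45)),((166,250),(165,-100,45)),((477,251),(165,110,45)),((457,146),(95,90,30))]
uv=cv2.cornerSubPix(g,np.float32([p[0] for p in pts]).reshape(-1,1,2),(3,3),(-1,-1),(3,50,.01))[:,0]
P=lambda p,q:[p[0]+np.cos(p[2])*q[0]-np.sin(p[2])*q[1],p[1]+np.sin(p[2])*q[0]+np.cos(p[2])*q[1],q[2]]
for S in (range(8),range(4)):
    f=lambda p:np.concatenate([proj("wrist",P(p,pts[k][1]),i)-uv[k] for k in S])
    r=least_squares(f,J,loss="soft_l1",x_scale=[1,1,.01]); print(np.round(r.x,3),np.round(r.fun,1).tolist(), "recess world",np.round(P(r.x,(130,0,45)),1),"in old jig",jig(P(r.x,(130,0,45))))
print(uv.tolist())
E
```

```text
[ 5.09542e+02  2.06490e+01 -2.50000e-02] [-3.4, -0.6, 1.4, 0.2, 0.5, 0.3, 0.1, 0.3, -0.2, -0.6, -0.1, 0.2, 1.8, 1.0, -6.6, -0.6] recess world [639.5  17.3  45. ] in old jig [131.5  -5.3]
[ 5.0950e+02  2.0173e+01 -2.3000e-02] [-3.8, -0.5, 1.0, 0.0, 0.4, 0.1, -0.1, 0.4] recess world [639.5  17.2  45. ] in old jig [131.5  -5.5]
[[260.4851379394531, 164.98892211914062], [372.0, 165.0], [370.35528564453125, 232.37835693359375], [258.7362976074219, 231.5251922607422], [158.1378936767578, 144.12098693847656], [166.17893981933594, 249.8169403076172], [476.2777404785156, 251.38760375976562], [456.46588134765625, 146.12130737304688]]
```

The picture shows the recess mouth at (259–372, 165–231), with its centre about 5 mm further to -y than I had it. Correcting.

Call:
carry_out(moves=[{"grip":1,"turn":[0,0,0.0005],"offset":[0.32,-0.025,0]},{"grip":1,"turn":[0,0,0],"offset":[0.32,-0.025,0]},{"grip":1,"turn":[0,0,0],"offset":[0,0,0.5]},{"grip":1,"turn":[0,0,0],"offset":[0,0,0.5]},{"grip":1,"turn":[0,0,0],"offset":[0,0,0.2]}])

```text
t: 56.75
position: [638.1, 18.7, 62.5]
ee_rot: [3.141, -0.005, 3.12]
ft_force: [0.1, -0.1, -2.1]
gripper_width: 69.8
gripper_force: 30.0
```

Call:
carry_out(moves=[{"grip":1,"turn":[0,0,0],"offset":[0,0,0]},{"grip":1,"turn":[0,0,0],"offset":[0,0,0]},{"grip":1,"turn":[0,0,0],"offset":[0,0,0]}])

```text
t: 57.05
position: [641.6, 18.5, 67.3]
ee_rot: [-3.142, 0.003, 3.12]
ft_force: [-0.2, -0.2, -1.7]
gripper_width: 69.8
gripper_force: 30.0
```

```bash
python3 -c "
from c import *; tj()"
```

```text
TCP [641.6  18.5  67.3] jig [133.6  -4.1] yaw -0.0037 w 69.8 f [-0.2 -0.2 -1.7]
```

Call:
carry_out(moves=[{"grip":1,"turn":[0,0,0],"offset":[0,0,0]},{"grip":1,"turn":[0,0,0],"offset":[0,0,0]}])

```text
t: 57.25
position: [641.1, 18.5, 66.6]
ee_rot: [3.142, 0.002, 3.12]
ft_force: [-0.3, 0.0, -1.2]
gripper_width: 69.4
gripper_force: 30.0
```

```bash
python3 -c "
from c import *; tj()"
```

```text
TCP [641.1  18.5  66.6] jig [133.1  -4.1] yaw -0.0037 w 69.4 f [-0.3  0.  -1.2]
```

Call:
carry_out(moves=[{"grip":1,"turn":[0,0,0],"offset":[0.028,0,0]},{"grip":1,"turn":[0,0,0],"offset":[0,0,0.06]},{"grip":1,"turn":[0,0,0],"offset":[0,0,0.06]},{"grip":1,"turn":[0,0,0],"offset":[0,0,0.06]},{"grip":1,"turn":[0,0,0],"offset":[0,0,0]}])

```text
t: 57.75
position: [638.4, 18.6, 55.4]
ee_rot: [3.141, -0.002, 3.12]
ft_force: [-0.6, -0.1, -1.5]
gripper_width: 69.7
gripper_force: 30.0
```

```bash
python3 -c "
from c import *; tj();print(robot.sense()['wrist_torque'])"
```

```text
TCP [638.4  18.6  55.4] jig [130.4  -4. ] yaw -0.0038 w 69.7 f [-0.6 -0.1 -1.5]
[0.00344621 0.04260622 0.04248617]
```

It's in. Lowering onto the pad.

Call:
carry_out(moves=[{"grip":1,"turn":[0,0,0],"offset":[0,0,0.06]},{"grip":1,"turn":[0,0,0],"offset":[0,0,0.05]},{"grip":1,"turn":[0,0,0],"offset":[0,0,0.03]},{"grip":1,"turn":[0,0,0],"offset":[0,0,0]}])

```text
t: 58.15
position: [638.8, 18.6, 49.1]
ee_rot: [3.141, -0.001, 3.12]
ft_force: [0.5, -0.3, -2.2]
gripper_width: 69.8
gripper_force: 30.0
```

```bash
python3 -c "
from c import *; tj();print(robot.sense()['wrist_torque'])"
```

```text
TCP [638.8  18.6  49.1] jig [130.8  -4. ] yaw -0.0038 w 69.8 f [ 0.5 -0.3 -2.2]
[ 0.03679321 -0.03403102  0.02493384]
```

Call:
carry_out(moves=[{"grip":1,"turn":[0,0,0],"offset":[0,0,0.02]},{"grip":1,"turn":[0,0,0],"offset":[0,0,0]},{"grip":0,"turn":[0,0,0],"offset":[0,0,0]},{"grip":0,"turn":[0,0,0],"offset":[0,0,0]},{"grip":0,"turn":[0,0,0],"offset":[0,0,0]}])

```text
t: 58.65
position: [639.5, 18.6, 49.1]
ee_rot: [3.142, 0.001, 3.12]
ft_force: [-0.7, 0.3, 0.5]
gripper_width: 90.1
gripper_force: 0.0
```

Call:
carry_out(moves=[{"grip":0,"turn":[0,0,0],"offset":[0,0,-0.3]},{"grip":0,"turn":[0,0,0],"offset":[0,0,-0.4]},{"grip":1,"turn":[0,0,0],"offset":[0,0,0]},{"grip":1,"turn":[0,0,0],"offset":[0,0,0]},{"grip":1,"turn":[0,0,0],"offset":[0,0,0]}])

```text
t: 59.15
position: [638.6, 18.6, 82.9]
ee_rot: [3.142, -0.001, 3.12]
ft_force: [-0.4, 0.4, 0.4]
gripper_width: 73.3
gripper_force: 0.0
```

Call:
carry_out(moves=[{"grip":1,"turn":[0,0,0],"offset":[0,0,0]},{"grip":1,"turn":[0,0,0],"offset":[0,0,0]},{"grip":1,"turn":[0,0,0],"offset":[0,0,0]},{"grip":1,"turn":[0,0,0],"offset":[0,0,0]},{"grip":1,"turn":[0,0,0],"offset":[0,0,0]}])

```text
t: 59.65
position: [639.0, 18.6, 83.3]
ee_rot: [3.141, -0.0, 3.12]
ft_force: [-0.7, -0.2, -0.1]
gripper_width: 33.4
gripper_force: 0.0
```

```bash
python3 -c "
from c import *; tj()"
```

```text
TCP [639.   18.6  83.3] jig [131.  -4.] yaw -0.0038 w 33.4 f [-0.7 -0.2 -0.1]
```

Call:
carry_out(moves=[{"grip":0.65,"turn":[0,0,0],"offset":[0,0,0.3]},{"grip":0.65,"turn":[0,0,0],"offset":[0,0,0.14]},{"grip":0.65,"turn":[0,0,0],"offset":[0,0,0.06]},{"grip":0.65,"turn":[0,0,0],"offset":[0,0,0.04]},{"grip":0.65,"turn":[0,0,0],"offset":[0,0,0]}])

```text
t: 60.15
position: [639.0, 18.6, 56.2]
ee_rot: [3.142, 0.0, 3.12]
ft_force: [0.5, -0.6, 0.0]
gripper_width: 32.6
gripper_force: 0.0
```

Call:
carry_out(moves=[{"grip":0.65,"turn":[0,0,0],"offset":[0,0,0.04]},{"grip":0.65,"turn":[0,0,0],"offset":[0,0,0.04]},{"grip":0.65,"turn":[0,0,0],"offset":[0,0,0.04]},{"grip":0.65,"turn":[0,0,0],"offset":[0,0,0]}])

```text
t: 60.55
position: [639.6, 18.6, 50.8]
ee_rot: [3.142, 0.001, 3.12]
ft_force: [0.1, -0.5, 4.1]
gripper_width: 33.0
gripper_force: 1.6
```

```bash
python3 -c "
from c import *; tj()"
```

```text
TCP [639.6  18.6  50.8] jig [131.6  -4. ] yaw -0.0037 w 33.0 f [ 0.1 -0.5  4.1]
```

Call:
carry_out(moves=[{"grip":0.65,"turn":[0,0,0],"offset":[0,0,0.04]},{"grip":0.65,"turn":[0,0,0],"offset":[0,0,0.04]},{"grip":0.65,"turn":[0,0,0],"offset":[0,0,0]}])

```text
t: 60.85
position: [639.6, 18.6, 46.3]
ee_rot: [3.141, 0.001, 3.12]
ft_force: [1.2, 0.2, 2.6]
gripper_width: 32.6
gripper_force: 1.3
```

Call:
carry_out(moves=[{"grip":0.65,"turn":[0,0,0],"offset":[0,0,0.03]},{"grip":0.65,"turn":[0,0,0],"offset":[0,0,0.03]},{"grip":0.65,"turn":[0,0,0],"offset":[0,0,0]}])

```text
t: 61.15
position: [639.7, 18.6, 45.2]
ee_rot: [-3.142, 0.002, 3.12]
ft_force: [-1.6, -0.1, 9.3]
gripper_width: 33.0
gripper_force: 4.5
```

Near the stop. One more firm push.

Call:
carry_out(moves=[{"grip":0.65,"turn":[0,0,0],"offset":[0,0,0.03]},{"grip":0.65,"turn":[0,0,0],"offset":[0,0,0.02]},{"grip":0.65,"turn":[0,0,0],"offset":[0,0,0]}])

```text
t: 61.45
position: [639.7, 18.6, 45.1]
ee_rot: [-3.141, 0.003, 3.12]
ft_force: [-4.7, 1.3, 16.9]
gripper_width: 32.7
gripper_force: 8.3
```

Call:
carry_out(moves=[{"grip":0.65,"turn":[0,0,0],"offset":[0,0,-0.2]},{"grip":0.65,"turn":[0,0,0],"offset":[0,0,-0.6]},{"grip":0.65,"turn":[0,0,0],"offset":[-0.3,0,-0.6]},{"grip":0.65,"turn":[0,0,0],"offset":[-0.3,0,-0.6]},{"grip":0.65,"turn":[0,0,0],"offset":[0,0,0]}])

```text
t: 61.95
position: [672.3, 17.7, 145.3]
ee_rot: [-3.141, 0.008, 3.12]
ft_force: [-0.3, -0.3, 0.3]
gripper_width: 33.3
gripper_force: 0.0
```

```bash
cat > g.py <<'E'
from c import *; tj(); i=robot.camera_info('wrist'); im=snap('wrist','w19')
for n in ("guide","blank1","chip1","wiper"):
    for o in robot.outline_of('wrist',n):
        if o["confidence"]>.4:
            c=max(cv2.findContours(o["region"].astype(np.uint8),0,1)[0],key=cv2.contourArea)
            q=cv2.boxPoints(cv2.minAreaRect(c)); z={"guide":45,"blank1":44,"chip1":12,"wiper":53}[n]
            print(n,round(o["confidence"],2),np.round(o["rect"]).tolist(),[jig(ray('wrist',p,z,i)).tolist() for p in q])
E
python3 g.py
```

```text
TCP [672.3  17.7 145.3] jig [164.3  -4.3] yaw -0.0038 w 33.3 f [-0.3 -0.3  0.3]
guide 0.81 [269.0, 157.0, 370.0, 222.0] [[110.4, -39.1], [110.6, 29.6], [151.2, 30.6], [151.0, -40.3]]
guide 0.44 [85.0, 0.0, 492.0, 242.0] [[4.4, -159.2], [7.1, 103.2], [166.8, 116.3], [166.0, -179.1]]
blank1 0.65 [405.0, 0.0, 460.0, 142.0] [[97.0, 53.3], [6.4, 55.1], [7.3, 84.7], [98.5, 84.9]]
blank1 0.56 [362.0, 0.0, 413.0, 143.0] [[96.5, 22.5], [7.3, 23.7], [7.9, 54.8], [97.4, 55.5]]
chip1 0.98 [147.0, 27.0, 177.0, 65.0] [[13.6, -128.4], [14.2, -109.8], [39.2, -111.5], [38.7, -130.3]]
wiper 0.7 [0.0, 13.0, 20.0, 120.0] [[78.9, -222.5], [10.3, -212.6], [11.1, -200.5], [79.3, -209.9]]
```

Hard stop at z≈45 with 17 N, so the guide is flush. Last numeric check from higher up.

Call:
carry_out(moves=[{"grip":0.5,"turn":[0,0,0],"offset":[0.2,0,-0.6]},{"grip":0.5,"turn":[0,0,0],"offset":[0.3,0,-0.6]},{"grip":0.5,"turn":[0,0,0],"offset":[0.3,0,-0.6]},{"grip":0.5,"turn":[0,0,0],"offset":[0.3,0,-0.5]},{"grip":0.5,"turn":[0,0,0],"offset":[0.3,0,-0.4]}])

```text
t: 62.7
position: [597.8, 19.5, 276.0]
ee_rot: [3.141, -0.002, 3.12]
ft_force: [-0.2, 0.3, 0.0]
gripper_width: 46.9
gripper_force: 0.0
```

Call:
carry_out(moves=[{"grip":0.5,"turn":[0,0,0],"offset":[0,0,0]},{"grip":0.5,"turn":[0,0,0],"offset":[0,0,0]},{"grip":0.5,"turn":[0,0,0],"offset":[0,0,0]}])

```text
t: 63.0
position: [598.7, 19.5, 273.0]
ee_rot: [3.141, -0.004, 3.12]
ft_force: [0.2, 0.1, 0.7]
gripper_width: 47.1
gripper_force: 0.0
```

```bash
sed -i 's/^J=.*/J=(509.5,21.0,-0.024)/' c.py; sed -i "s/w19/w20/" g.py; python3 g.py; python3 -c "
from c import *; i=robot.camera_info('wrist')
for n,z in (('blank1',30),('guide',21),('wiper',3)):
    for o in fit('wrist',n,i,z): print(o,jig(o[2]))"
```

```text
TCP [598.7  19.5 273. ] jig [89.2  0.6] yaw 0.0022 w 47.1 f [0.2 0.1 0.7]
guide 0.85 [284.0, 226.0, 354.0, 269.0] [[108.3, -35.1], [108.0, 33.5], [149.3, 34.4], [149.5, -35.7]]
blank1 0.75 [376.0, 75.0, 415.0, 216.0] [[93.3, 58.9], [-44.8, 58.8], [-44.3, 88.4], [94.2, 90.6]]
blank1 0.7 [348.0, 74.0, 383.0, 214.0] [[94.5, 27.9], [-44.3, 28.6], [-43.9, 58.4], [95.1, 59.8]]
chip1 0.79 [174.0, 30.0, 207.0, 55.0] [[-95.2, -146.7], [-94.7, -116.4], [-71.1, -117.4], [-71.6, -147.9]]
chip1 0.76 [202.0, 135.0, 223.0, 160.0] [[13.3, -125.0], [12.2, -105.2], [36.1, -104.8], [37.3, -124.7]]
chip1 0.64 [184.0, 140.0, 210.0, 165.0] [[17.3, -147.9], [17.5, -122.8], [43.0, -124.1], [42.9, -149.5]]
wiper 0.63 [22.0, 46.0, 107.0, 200.0] [[-71.7, -289.5], [-77.7, -223.7], [72.1, -215.0], [81.6, -285.0]]
wiper 0.54 [202.0, 137.0, 223.0, 156.0] [[14.2, -113.3], [13.3, -95.3], [35.0, -95.0], [36.0, -113.2]]
('blank1', 0.75, array([ 5.37408e+02,  9.62280e+01, -2.00000e-02]), np.float64(0.123)) [26.1 75.9]
('blank1', 0.7, array([ 5.3758e+02,  6.4479e+01, -2.1000e-02]), np.float64(0.077)) [27.  44.1]
('guide', 0.85, array([642.449,  17.356,   1.543]), np.float64(0.102)) [133.   -0.5]
('wiper', 0.63, array([ 5.05911e+02, -2.46368e+02,  3.70000e-02]), np.float64(0.031)) [   2.8 -267.4]
```

All as required: blanks at y 59–90 and 28–60 with ends at x≈95, guide in the recess, chips in the trough, block on its mat. Handing in.

```bash
python3 -c "
from workcell import robot; print(robot.sign_off())"
```

```text
the job is handed in; nothing more can be done
None
```

The job is handed in: all four chips are in the trough, the cleaning block is back on its mat, both blanks (only two were present) are flush in the fence corner, and the drill guide is pressed down flush; no verdict came back, and one red chip was left resting slightly tilted on its neighbour's edge in the trough.

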